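# Prop the scrap chest open and clear the tube offcuts

## Task

Open the scrap chest's lid all the way back, swing the prop rod up out of its clip and bring the lid forward until the rod's end sits in the slot on the lid's side and the rod alone holds the lid open. Only then clear every short tube offcut off the bench into the chest, leaving the lid standing on its prop. Leave the long tube, the plate with the hole and the glass jar where they are.

Things in the scene. Friction and masses are not known exactly. Their poses are not given: they have to be found in the camera images.
- chest: Grey sheet-steel scrap chest fixed on the bench, 210 (x) x 240 (y) x 120 mm high; origin at the centre of its underside, z up, front to -x (towards the robot). Hinge line along y at x=+65, z=124 mm; a fixed 40 mm deck behind it. Opening, lid up: x=-101..+65, y=-116..+116 mm
- lid (a joint): Lid hinge angle in rad: 0 shut, grows as the lid rises, 1.57 upright, stop at 1.75. The hinge is free: the lid (6 mm plate, 175 mm front to back, 0.7 kg) falls shut from anything below upright, and stays leaning back on the stop by itself. Standing on the prop rod it reads about 1.3
- lid_bar (a point): Middle of the round bar handle on the lid's front edge: bar 10 mm thick, 110 mm long along chest y, 210 mm from the hinge line, 35 mm clear of the chest's front when shut. A bar between finger pads can turn in them
- lid_hinge (a point): Middle of the lid's hinge line (along chest y); its axes turn with the lid: -x runs from the hinge to the lid's front edge, z is the lid's outer face
- lid_slot (a point): Middle of the slot, a 24 mm wide, 16 mm deep channel along chest y between two lugs under a steel bracket that sticks out of the lid's +y side, 125 mm from the hinge line. The point is where the centre of the rod's end sits when it is home; it opens to the lid's underside (lid -z)
- prop: Steel prop rod, 10 mm thick, 191.5 mm long, outside the chest's +y side. Origin at its pivot, it turns about chest y. At the start it lies in its clip, pointing to the chest's rear, about 0.08 rad below level. The pivot is stiff (0.15 N m): the rod stays where it is left. It meets the slot when about 1.0 rad up from the clip, 0.92 above level; stop at 1.5
- prop_pivot (a point): The rod's pivot point (chest x=-90, y=138, z=94 mm); the rod swings up about it in the chest's x-z plane. Rod and lid touch each other only at rod end and slot bracket
- prop_tip (a point): The rod's free end (centre of its round end), which goes in the lid's slot
- prop_grip (a point): Grip point on the rod's cross bar: a round bar 10 mm thick, sticking out 47 mm sideways (chest +y) from the rod 90 mm from the pivot; this point lies 30 mm out along it
- offcut1_mid (a point): Short offcut of square steel tube, 30 x 30 mm section, 55 mm long, open-ended (3 mm wall), lying on the bench; this point is its centre; its x axis runs along the tube, z up as it lies at the start. May be absent (None)
- offcut2_mid (a point): Short offcut of square steel tube, 30 x 30 mm section, 55 mm long, open-ended (3 mm wall), lying on the bench; this point is its centre; its x axis runs along the tube, z up as it lies at the start. May be absent (None)
- offcut3_mid (a point): Short offcut of square steel tube, 30 x 30 mm section, 55 mm long, open-ended (3 mm wall), lying on the bench; this point is its centre; its x axis runs along the tube, z up as it lies at the start. May be absent (None)
- offcut4_mid (a point): Short offcut of flat rectangular steel tube, 40 mm wide (y), 20 mm high (z), 60 mm long, open-ended (3 mm wall), lying on its wide side; this point is its centre; its x axis runs along the tube, z up as it lies at the start. May be absent (None)
- offcut5_mid (a point): Short offcut of flat rectangular steel tube, 40 mm wide (y), 20 mm high (z), 60 mm long, open-ended (3 mm wall), lying on its wide side; this point is its centre; its x axis runs along the tube, z up as it lies at the start. May be absent (None)
- long_tube: A good length of square tube, 40 x 40 x 260 mm, 1 kg, lying along its x axis; to be left alone. Origin under its centre
- hole_plate: Steel plate 140 x 160 x 6 mm with a round hole, lying flat; to be left alone. Origin under its centre
- jar: Small green glass jar, 60 mm across, 80 mm high; to be left alone. Origin under its centre
Things that resemble listed ones, but are neither listed nor needed, are in the scene too. Leave any black look-alike of the part that bears offcut3_mid alone. What is shaped like the part that bears offcut5_mid but orange is not meant.

How it is judged (in metres and radians):
On the way, in this order (a step that is already met when the one before it is completed fails the run):
1. the lid stands on the prop rod, whose end is in the slot (value of joint lid between 1.2 and 1.42 rad and distance between prop_tip and lid_slot below 0.018 m), for 0.3 s.
2. all the offcuts are in the chest (x of offcut1_mid in the frame of chest between -0.106 and 0.106 m and y of offcut1_mid in the frame of chest between -0.12 and 0.12 m and z of each of offcut1_mid, offcut2_mid, offcut3_mid, offcut4_mid, offcut5_mid in the frame of chest below 0.1 m and x of offcut2_mid in the frame of chest between -0.106 and 0.106 m and y of offcut2_mid in the frame of chest between -0.12 and 0.12 m and x of offcut3_mid in the frame of chest between -0.106 and 0.106 m and y of offcut3_mid in the frame of chest between -0.12 and 0.12 m and x of offcut4_mid in the frame of chest between -0.106 and 0.106 m and y of offcut4_mid in the frame of chest between -0.12 and 0.12 m and x of offcut5_mid in the frame of chest between -0.106 and 0.106 m and y of offcut5_mid in the frame of chest between -0.12 and 0.12 m), for 0.2 s.
At the end, for the whole second after the job is handed in: The lid stands still at 1.2 to 1.42 rad with the rod's end within 18 mm of the slot's middle; every offcut present is inside the chest's walls with its centre below 100 mm from the chest's underside (the rim is at 120) (all of step 1 and all of step 2 and velocity of joint lid between -0.1 and 0.1 rad/s); the robot touches nothing.
It fails at once if a bystander (long tube, plate or jar) is moved more than 30 mm (distance of any of long_tube, hole_plate, jar from where it was at the start of the episode above 0.03 m).
It fails at once if an offcut is put in the chest while the rod is still down or the lid is not on it (((x of offcut1_mid in the frame of chest between -0.106 and 0.106 m and y of offcut1_mid in the frame of chest between -0.12 and 0.12 m and z of offcut1_mid in the frame of chest below 0.1 m) or (x of offcut2_mid in the frame of chest between -0.106 and 0.106 m and y of offcut2_mid in the frame of chest between -0.12 and 0.12 m and z of offcut2_mid in the frame of chest below 0.1 m) or (x of offcut3_mid in the frame of chest between -0.106 and 0.106 m and y of offcut3_mid in the frame of chest between -0.12 and 0.12 m and z of offcut3_mid in the frame of chest below 0.1 m) or (x of offcut4_mid in the frame of chest between -0.106 and 0.106 m and y of offcut4_mid in the frame of chest between -0.12 and 0.12 m and z of offcut4_mid in the frame of chest below 0.1 m) or (x of offcut5_mid in the frame of chest between -0.106 and 0.106 m and y of offcut5_mid in the frame of chest between -0.12 and 0.12 m and z of offcut5_mid in the frame of chest below 0.1 m)) and (z of prop_tip in the frame of chest below 0.17 m or value of joint lid above 1.6 rad)).
Of offcut1, offcut2, offcut3, offcut4, offcut5 only 3 to 5 are there at a start; the rules pass over those that are not, and their reading is None.
At some moment in a run one of offcut1, offcut2, offcut3, offcut4, offcut5 may be knocked a few centimetres aside while the robot is not near it.
Once in a run the grip may slacken for a moment while it holds something.
It also fails if it takes over 210 s, if anything falls off the work surface, if the arm or the gripper's body presses on something with over 40 N, if the wrist force passes 120 N, or if a joint passes its speed limit or range.

## Robot

A 6-joint arm with a two-finger parallel gripper is mounted at the origin on the work surface. World frame = base frame: x ahead of the robot, y to its left, z up, the work surface at z = 0. Lengths are in m, angles in degrees, forces in N, time in s.
With the tool pointing down it reaches from about 0.3 to 0.75 m from the base axis. Payload 8.5 kg.
Tool frame: the origin (TCP) lies midway between the tips of the shut fingers; the grasp point (between the pads) lies 19 mm behind it (env.tcp_to_grasp is the z of the grasp point in the tool frame, in m); z points along the fingers, y is the line along which they close (so a half turn about z gives the same grasp; the last joint's range is limited). The gripper opens to 85 mm and grips with 20 to 120 N. Pads are 22 mm wide; open, the fingers measure 114 mm over their backs; the gripper's body (76 mm by 85 mm) begins 54 mm behind the grasp point. The pads swing forward as they close: fully open they stand 13 mm farther back than shut.
Start: joints at [-80.117, 21.807, 74.336, -0, 83.858, -12.336], TCP at [0.208, -0.509, 0.231] pointing down, gripper open.
Joint ranges: [-178.18, 178.18], [-50.72, 133.34], [12.68, 142.11], [-81.47, 261.47], [9.98, 163.14], [-165.26, 165.26]. Speed limits (degrees/s): [136.94, 136.94, 180, 180, 180, 180].

## Interface

Orientations are given as a 3x3 rotation matrix whose columns are the frame's x, y, z axes.
In Python, from rig import env, imaging, job, models gives the robot as it stands. The module is installed in compiled form; this text tells all that it offers.
- The arm moves only by the tool jog_arm, never from a script. Its argument "plan" is text: rows parted by semicolons, each of 7 numbers parted by spaces: the turn, a rotation vector about the tool's x, y, z in degrees, then the shift along the tool's x, y, z in cm, then the closure in counts, from 0 (fully open) to 255 (shut). In form: rx ry rz x y z claw; .... A call has 1 to 10 rows; each row shifts and turns the commanded pose from where the row before left it, along the tool's axes as they then stand; what a row does not reach is not made up. A row lasts 1/12 s, in which the tool goes at most 41.7 mm and 7.16 degrees, less where a joint would pass 70% of its speed; a pose out of reach is approached as far as the arm can. A call with a gripper value outside its range is refused whole. The fingers move at their own pace and stop on an object; "grip_force" is the grip in N (left out, the last holds). Time passes only in rows, so rows that do not move let the fingers close. It gives the time, the measured TCP pose, the force, the opening and the grip force at its end, in the units of the state.
- env.observe(): the state, without advancing time (a new reading comes with each control period).
- imaging.get_image(name): name is "scene" or "side" or "wrist"; returns a dict with "pixels" (400x640x3 uint8, red, green, blue), "depth" (400x640 float32, m along the optical axis (not along the pixel's ray), 0 where there is no reading), "fov_y" (degrees; the focal length in pixels is half the picture's height over the tangent of half this angle, whatever the lens; pixels are square), "cx", "cy" (the principal point, pixels), "world_from_camera" (4x4, takes a point from camera to world coordinates). Camera axes: x right, y down, z forward; pixel columns grow to the right and rows downward; lengths in m; the calibration is good to about 2 mm. A picture is of the moment at which its call begins.
- job.close_job(): hands the job in; it is judged then, once.
Trained networks look in the newest picture that a camera, given by its name, has taken for a name from the list of things; names that differ only in an ending like _2 or _b are one class to them, and where a whole thing is asked for, a point or a joint stands for the part that bears it (a point fixed in the world has none). Each returns a list of dicts, best first, with "confidence" (0 to 1); they miss things now and then, are a little off and sometimes report something else, mostly with a low value. They report only what shows in the picture. A call takes as long as a camera call. They do not tell look-alikes from the thing itself.
- models.outline_of(camera, query): "region" (400x640 bool, what is visible of it) and "bbox" ([centre column, centre row, width, height] in pixels, round what is visible of it).
- models.tip_of(camera, query): "at" ([column, row] in pixels: a listed point, or the origin of a listed thing).
The state is a dict: "time_s": time; "q": joint angles; "qvel": joint speeds; "joint_efforts": joint torques, N m; "position": TCP position; "tool_rot": TCP orientation; "ft_force": force on the tool from outside, world axes, zero at the start; "wrist_torque": the same for the moment, N m; "grip_width": finger opening in m; "gripper_force": force on a finger pad.
Only numpy, scipy, OpenCV 4.12 (cv2) and the standard library are available. Lean on these libraries where they do the work, as an engineer would, in place of code of your own. Each camera call takes 0.05 s, during which the arm holds its last target. There are 200 camera calls.

## Working session

There is one attempt and no reset: what is moved stays moved. The work goes in short steps, Python scripts to look and compute and a tool call to move; the robot and the scene stay as the last step left them, time stands still between calls to the robot, and variables do not carry over. Pictures are saved under pics/ and viewed, at most 14 in all, crops included, and the job is handed in when it is done.

Besides the shell and the picture viewer there is one more tool, called as a command line: name --argument value ..., lists and objects as JSON in quotes. jog_arm: Moves the arm, as the interface text tells. Its arguments: {"type":"object","properties":{"plan":{"type":"string"},"grip_force":{"type":"number"}},"required":["plan"]}

```bash
mkdir -p pics; cat > h.py <<'E'
from rig import env, imaging, job, models
import numpy as np, cv2
def cam(n):
    return imaging.get_image(n)
def K(im):
    return 200/np.tan(np.radians(im['fov_y'])/2)
def pt(im,u,v,d=None,win=2):
    f=K(im); 
    if d is None:
        a=im['depth'][max(0,int(v)-win):int(v)+win+1,max(0,int(u)-win):int(u)+win+1]; a=a[a>0]
        if not len(a): return None
        d=np.median(a)
    p=np.array([(u-im['cx'])/f*d,(v-im['cy'])/f*d,d,1]); return (im['world_from_camera']@p)[:3]
def cloud(im,mask):
    v,u=np.nonzero(mask&(im['depth']>0)); d=im['depth'][v,u]; f=K(im)
    P=np.c_[(u-im['cx'])/f*d,(v-im['cy'])/f*d,d,np.ones(len(d))]
    return (P@im['world_from_camera'].T)[:,:3]
def save(im,name,crop=None,s=1):
    a=im['pixels'][:,:,::-1]
    if crop: a=a[crop[1]:crop[3],crop[0]:crop[2]]
    cv2.imwrite('pics/'+name,cv2.resize(a,None,fx=s,fy=s,interpolation=cv2.INTER_CUBIC))
E
python3 - <<'E'
from h import *
np.set_printoptions(precision=3,suppress=True)
s=env.observe(); print(s['position'],s['tool_rot'],env.tcp_to_grasp,s['grip_width'])
for c in ['scene','side']:
    im=cam(c); save(im,c+'0.png'); print(c,im['fov_y'],im['cx'],im['cy'],im['world_from_camera'])
    for q in ['chest','lid_bar','lid_hinge','lid_slot','prop_pivot','prop_tip','prop_grip','offcut1_mid','offcut4_mid','long_tube','hole_plate','jar']:
        for r in models.tip_of(c,q)[:7]:
            print(q,round(r['confidence'],2),np.round(r['at'],0),pt(im,*r['at']))
E
```

```text
[ 0.208 -0.509  0.231] [[ 0.926  0.378 -0.   ]
 [ 0.378 -0.926  0.001]
 [ 0.    -0.001 -1.   ]] -0.0187 0.08552974560096116
scene 56.091084620719954 316.43149097665395 201.94075134193886 [[-0.234  0.772 -0.59   1.061]
 [ 0.972  0.18  -0.15   0.27 ]
 [-0.01  -0.609 -0.793  0.851]
 [ 0.     0.     0.     1.   ]]
chest 0.91 [212. 213.] [ 0.613 -0.102  0.128]
chest 0.6 [268. 188.] [ 0.416 -0.039  0.006]
lid_bar 0.64 [226. 151.] [ 0.408 -0.149  0.126]
lid_hinge 0.93 [189. 210.] [ 0.616 -0.161  0.126]
lid_hinge 0.55 [393. 212.] [0.438 0.323 0.032]
lid_slot 0.95 [261. 187.] [ 0.509 -0.014  0.128]
prop_pivot 0.72 [267. 190.] [ 0.492 -0.007  0.1  ]
prop_pivot 0.66 [392. 252.] [0.56  0.335 0.031]
prop_tip 0.9 [230. 248.] [ 0.657 -0.051  0.058]
prop_tip 0.42 [261. 187.] [ 0.509 -0.014  0.128]
prop_grip 0.89 [260. 214.] [ 0.567 -0.001  0.094]
prop_grip 0.61 [392. 256.] [0.571 0.337 0.03 ]
prop_grip 0.46 [226. 156.] [ 0.312 -0.215 -0.001]
offcut1_mid 0.83 [427. 245.] [0.521 0.419 0.031]
offcut4_mid 0.63 [346. 249.] [0.573 0.221 0.02 ]
long_tube 0.8 [321. 315.] [0.762 0.199 0.041]
hole_plate 0.85 
[... 323 characters left out ...]
 122.] [ 0.42  -0.354  0.005]
lid_hinge 0.62 [300. 112.] [ 0.614 -0.146  0.127]
lid_hinge 0.42 [266. 150.] [ 0.716 -0.155  0.001]
lid_slot 0.62 [332. 148.] [ 0.51  -0.005  0.125]
lid_slot 0.34 [283. 353.] [0.514 0.434 0.029]
prop_pivot 0.58 [344. 160.] [ 0.486 -0.009  0.094]
prop_tip 0.7 [268. 146.] [ 0.713 -0.17   0.002]
prop_tip 0.33 [280. 351.] [0.519 0.433 0.03 ]
prop_grip 0.86 [303. 160.] [0.573 0.007 0.093]
offcut1_mid 0.65 [284. 351.] [0.513 0.432 0.03 ]
offcut4_mid 0.68 [283. 254.] [0.568 0.226 0.02 ]
long_tube 0.66 [200. 240.] [0.74  0.221 0.023]
hole_plate 0.96 [460. 307.] [0.234 0.275 0.   ]
hole_plate 0.15 [300. 109.] [ 0.617 -0.164  0.127]
jar 0.6 [215. 176.] [0.786 0.021 0.031]
```

View pics/scene0.png

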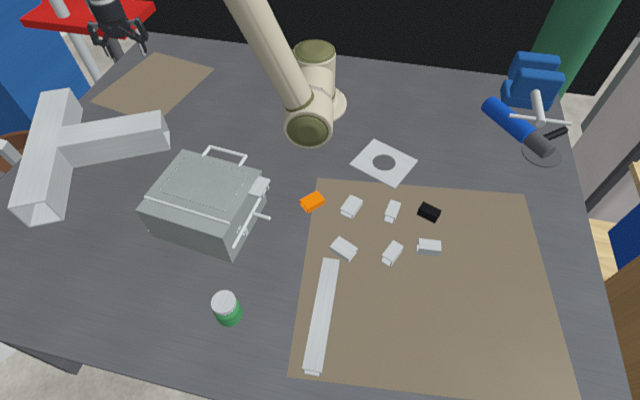

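View pics/side0.png

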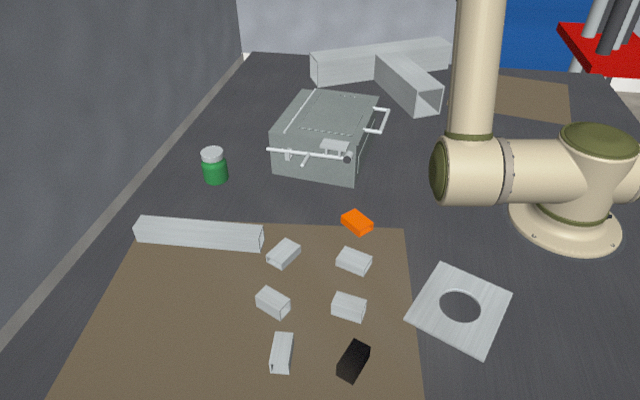

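The scene picture shows the chest at (200,205) with its rod on the right side, and the jar at (226,308). The five grey offcuts are at (351,206), (392,211), (344,248), (392,253) and (429,247). The orange flat look-alike is at (312,201) and the black square one at (429,212); both stay. The side picture agrees. Next I'll fit the poses.

```bash
cat >> h.py <<'E'
from scipy.spatial.transform import Rotation as R
def steps(target,rot,start=None,srot=None):
    """total shift in tool axes (cm) and rotvec (deg) from current"""
    s=env.observe(); p=np.array(s['position']) if start is None else np.array(start); r=np.array(s['tool_rot']) if srot is None else srot
    rv=R.from_matrix(r.T@rot).as_rotvec(degrees=True)
    return np.round(rv,1),np.round(r.T@(np.array(target)-p)*100,2)
E
cat > meas.py <<'E'
from h import *
np.set_printoptions(precision=3,suppress=True)
sc=cam('scene'); sd=cam('side')
full=np.ones((400,640),bool)
C=np.r_[cloud(sc,full),cloud(sd,full)]
# lid top plane
b=(C[:,0]>.38)&(C[:,0]<.8)&(C[:,1]>-.35)&(C[:,1]<.05)
L=C[b&(C[:,2]>.118)&(C[:,2]<.14)]
print('lid',len(L),np.median(L[:,2]),cv2.minAreaRect((L[:,:2]*1000).astype(np.float32)))
for n,im in(('sc',sc),('sd',sd)):
    c=cloud(im,full); c=c[(c[:,0]>.44)&(c[:,0]<.66)&(c[:,1]>-.33)&(c[:,1]<-.02)&(c[:,2]>.121)&(c[:,2]<.133)]
    print(n,cv2.minAreaRect((c[:,:2]*1000).astype(np.float32)))
# offcuts
for n,im in(('sc',sc),('sd',sd)):
    f=cloud(im,full); b=(f[:,0]>.25)&(f[:,0]<.68)&(f[:,1]>.06)&(f[:,1]<.6)&(f[:,2]>.012)&(f[:,2]<.04)
    f=f[b]; g=np.zeros((600,600),np.uint8); g[(f[:,0]*1000).astype(int),(f[:,1]*1000).astype(int)]=255
    g=cv2.morphologyEx(g,cv2.MORPH_CLOSE,np.ones((7,7)))
    k,lab,st,ce=cv2.connectedComponentsWithStats(g)
    for i in range(1,k):
        if st[i,4]<300: continue
        ix=lab[(f[:,0]*1000).astype(int),(f[:,1]*1000).astype(int)]==i; q=f[ix]; top=np.percentile(q[:,2],90); t=q[q[:,2]>top-.004]
        r=cv2.minAreaRect((t[:,:2]*1000).astype(np.float32)); print(n,'top %.3f'%top,np.round(r[0]),np.round(r[1]),round(r[2]))
E
python3 meas.py
```

```text
lid 11807 0.12833517306213982 ((530.755615234375, -142.0636444091797), (280.7572326660156, 259.44073486328125), 83.60254669189453)
sc ((544.643310546875, -153.5029296875), (261.2847595214844, 221.7413330078125), 83.74919128417969)
sd ((547.4464721679688, -153.04696655273438), (261.892578125, 221.85057067871094), 85.59976959228516)Traceback (most recent call last):
  File "meas.py", line 16, in <module>
    f=f[b]; g=np.zeros((600,600),np.uint8); g[(f[:,0]*1000).astype(int),(f[:,1]*1000).astype(int)]=255
                                            ~^^^^^^^^^^^^^^^^^^^^^^^^^^^^^^^^^^^^^^^^^^^^^^^^^^^^^
IndexError: index 618 is out of bounds for axis 0 with size 600
```

```bash
sed -i 's/(600,600)/(900,900)/' meas.py; sed -i '/^sc=cam/a for _ in [0]: pass' meas.py
cat >> meas.py <<'E'
# chest fit: project known chest points to tips in both cams
from scipy.optimize import least_squares
kp={'lid_hinge':(.065,0,.124),'lid_bar':(-.145,0,.124),'lid_slot':(-.06,.138,.119),'prop_pivot':(-.09,.138,.094),'prop_tip':(.101,.138,.079),'prop_grip':(-.0003,.168,.087)}
obs=[]
for c,im in(('scene',sc),('side',sd)):
    W=np.linalg.inv(im['world_from_camera']); f=K(im)
    for q,p in kp.items():
        for r in models.tip_of(c,q)[:3]:
            obs.append((c,q,r['confidence'],W,f,im['cx'],im['cy'],np.array(p),np.array(r['at'])))
def res(x,o):
    c,s=np.cos(x[2]),np.sin(x[2]); p=o[7]; w=np.array([c*p[0]-s*p[1]+x[0],s*p[0]+c*p[1]+x[1],p[2],1]); v=o[3]@w
    return np.array([o[4]*v[0]/v[2]+o[5],o[4]*v[1]/v[2]+o[6]])-o[8]
r=least_squares(lambda x:np.concatenate([res(x,o) for o in obs]),[.55,-.15,-.09],loss='cauchy',f_scale=2)
print('chest',r.x[:2],np.degrees(r.x[2]))
for o in obs: print(o[0],o[1],round(o[2],2),res(r.x,o))
E
python3 meas.py
```

```text
lid 11805 0.12837443383965463 ((531.9512939453125, -142.6752166748047), (280.84149169921875, 259.2574462890625), 83.0837173461914)
sc ((545.25, -154.16758728027344), (261.8253173828125, 220.73773193359375), 83.42887115478516)
sd ((547.654296875, -152.56472778320312), (263.03326416015625, 217.54734802246094), 88.00874328613281)
sc top 0.033 [404. 419.] [54. 32.] 67
sc top 0.033 [424. 320.] [30. 57.] 79
sc top 0.023 [428. 208.] [41. 62.] 71
sc top 0.023 [436.  98.] [43. 61.] 48
sc top 0.033 [515. 425.] [32. 54.] 6
sc top 0.033 [555. 336.] [30. 56.] 66
sc top 0.023 [568. 213.] [60. 43.] 66
sc top 0.040 [638. 187.] [41. 22.] 6
sd top 0.032 [407. 420.] [57. 31.] 69
sd top 0.022 [432. 210.] [42. 61.] 71
sd top 0.032 [427. 322.] [34. 55.] 79
sd top 0.022 [440. 100.] [43. 62.] 51
sd top 0.032 [519. 427.] [30. 57.] 5
sd top 0.032 [558. 337.] [31. 57.] 65
sd top 0.022 [571. 216.] [61. 42.] 65
sd top 0.040 [650. 197.] [58. 44.] 1
chest [ 0.554 -0.163] -6.246243079036908
scene lid_hinge 0.55 [-3.037  1.784]
scene lid_bar 0.89 [ 2.14  -0.422]
scene lid_bar 0.48 [-166.56   -98.422]
scene lid_bar 0.29 [-166.36   -58.222]
scene lid_slot 0.69 [-0.317  2.114]
scene lid_slot 0.18 [-134.117  -20.486]
scene prop_pivot 0.75 [-1.017 -2.661]
scene prop_pivot 0.6 [-126.617  -23.461]
scene prop_pivot 0.46 [ -56.817 -129.261]
scene prop_tip 0.74 [-195.223    0.281]
scene prop_tip 0.19 [ 6.177 93.881]
scene prop_grip 0.55 [ 0.303 -0.049]
scene prop_grip 0.41 [ 30.803 -97.649]
scene prop_grip 0.17 [51.003  0.251]
side lid_hinge 0.82 [ 0.294 -3.128]
side lid_hinge 0.21 [ -46.406 -198.128]
side lid_bar 0.8 [ 1.344 -1.89 ]
side lid_bar 0.48 [83.044 11.11 ]
side lid_slot 0.78 [-0.614 -0.371]
side lid_slot 0.55 [ -20.714 -115.071]
side prop_pivot 0.72 [-1.692  0.903]
side prop_tip 0.82 [2.294 2.918]
side prop_tip 0.42 [ -14.506 -106.082]
side prop_grip 0.91 [0.73  0.363]
```

Chest fit is good to about 3 px (centre 0.554, -0.163, yaw -6.2°). I'll start by turning the tool into line.

jog_arm --plan "0 0 -7 0 0 0 140;0 0 -7 0 0 0 140;0 0 -7 0 0 0 140;0 0 -7 0 0 0 140;0 0 -7 0 0 0 140;0 0 -7 0 0 0 140;0 0 -7 0 0 0 140;0 0 -7 0 0 0 140;0 0 -5.6 0 0 0 140" --grip_force 40

```text
time_s: 2.85
position: [0.208, -0.5091, 0.2313]
tool_rot: [[0.102, 0.995, 0.0], [0.995, -0.102, 0.0], [0.0, 0.0, -1.0]]
ft_force: [-0.3, 0.5, 0.5]
grip_width: 0.038
gripper_force: 0.0
```

```bash
cat >> h.py <<'E'
CH=np.array([.554,-.163,0]); YAW=np.radians(-6.2)
RC=np.array([[np.cos(YAW),-np.sin(YAW),0],[np.sin(YAW),np.cos(YAW),0],[0,0,1]])
def w(p): return CH+RC@np.array(p)
TD=RC@np.array([[0,1,0],[1,0,0],[0,0,-1.]])  # tool down, y along chest x, x along chest y
np.set_printoptions(precision=3,suppress=True)
def tcp(g,rot=None):
    rot=TD if rot is None else rot
    return np.array(g)+rot@np.array([0,0,.0187])
E
python3 -c "
from h import *
s=env.observe();print(s['position'],s['grip_width'],s['q'],s['time_s'])
print(w((-.145,0,.124)),steps(tcp(w((-.145,0,.124))),TD))"
```

```text
[ 0.208 -0.509  0.231] 0.0380363659253242 [-80.117  21.807  74.334   0.002  83.86  -74.288] 2.85
[ 0.41  -0.147  0.124] (array([ 0. , -0. ,  0.4]), array([38.04, 16.41, 12.6 ]))
```

jog_arm --plan "0 0 0 3.8 1.64 0 140;0 0 0 3.8 1.64 0 140;0 0 0 3.8 1.64 0 140;0 0 0 3.8 1.64 0 140;0 0 0 3.8 1.64 0 140;0 0 0 3.8 1.64 0 140;0 0 0 3.8 1.64 0 140;0 0 0 3.8 1.64 0 140;0 0 0 3.8 1.64 0 140;0 0 0 3.8 1.64 0 140"

```text
time_s: 3.68
position: [0.4125, -0.1471, 0.2316]
tool_rot: [[0.108, 0.994, 0.001], [0.994, -0.108, -0.0], [-0.0, 0.001, -1.0]]
ft_force: [0.1, -1.2, -0.1]
grip_width: 0.0387
gripper_force: 0.0
```

```bash
python3 -c "
from h import *
im=cam('wrist'); save(im,'w1.png')
for r in models.tip_of('wrist','lid_bar')[:2]: print(r['confidence'],r['at'],pt(im,*r['at']))
c=cloud(im,np.ones((400,640),bool)); 
b=c[(c[:,2]>.105)&(c[:,2]<.14)&(abs(c[:,0]-.405)<.035)&(abs(c[:,1]+.147)<.04)]; print(len(b),b.min(0) if len(b) else 0,b.max(0) if len(b) else 0, np.median(b,0))
print(steps(tcp(w((-.145,0,.124))),TD), env.observe()['q'])"
```

```text
0.76 [314.7, 198.2] [ 0.405 -0.143  0.127]
917 [ 0.396 -0.187  0.12 ] [ 0.44  -0.107  0.129] [ 0.406 -0.149  0.127]
(array([ 0. , -0.1,  0.4]), array([-0.35, -0.35, 12.63])) [-34.84   10.481  90.718   0.07   78.785 -29.089]
```

View pics/w1.png

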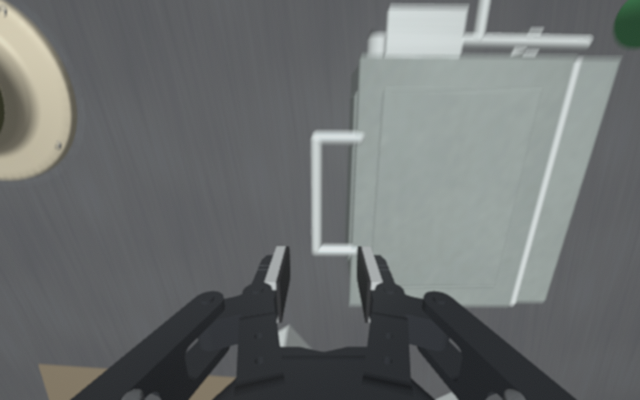

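The bar shows at (315,195), with its top at z = 0.127 and x = 0.406. I'll go down on it and grip.

jog_arm --plan "0 0 0 -0.2 -0.6 3 140;0 0 0 0 0 3 140;0 0 0 0 0 3 140;0 0 0 0 0 2 140;0 0 0 0 0 1.6 140;0 0 0 0 0 0 255;0 0 0 0 0 0 255;0 0 0 0 0 0 255;0 0 0 0 0 0 255;0 0 0 0 0 0 255" --grip_force 40

```text
time_s: 4.62
position: [0.4046, -0.1507, 0.106]
tool_rot: [[0.107, 0.994, -0.002], [0.994, -0.107, -0.001], [-0.001, -0.002, -1.0]]
ft_force: [-6.6, -2.1, -2.5]
grip_width: 0.0083
gripper_force: 38.8
```

jog_arm --plan "0 0 0 0 0.15 -2.51 255;0 0 0 0 0.45 -2.48 255;0 0 0 0 0.74 -2.41 255;0 0 0 0 1.03 -2.30 255;0 0 0 0 1.30 -2.16 255;0 0 0 0 1.54 -1.99 255;0 0 0 0 1.77 -1.79 255;0 0 0 0 1.97 -1.57 255;0 0 0 0 2.15 -1.32 255;0 0 0 0 2.29 -1.05 255"

```text
time_s: 5.45
position: [0.5386, -0.1658, 0.3056]
tool_rot: [[0.109, 0.994, 0.003], [0.994, -0.109, -0.005], [-0.004, 0.003, -1.0]]
ft_force: [-3.4, -6.3, 0.7]
grip_width: 0.0082
gripper_force: 39.4
```

jog_arm --plan "0 0 0 0 2.19 -0.72 255;0 0 0 0 2.26 -0.47 255;0 0 0 0 2.3 -0.22 255;0 0 0 0 2.31 0.03 255;0 0 0 0 1.7 0.2 255;0 0 0 0 0 0 255"

```text
time_s: 5.95
position: [0.6482, -0.1778, 0.3151]
tool_rot: [[0.108, 0.994, 0.006], [0.994, -0.108, -0.004], [-0.003, 0.006, -1.0]]
ft_force: [0.9, -4.7, 4.8]
grip_width: 0.0082
gripper_force: 42.2
```

```bash
python3 -c "
from h import *
print(env.observe()['q'])
im=cam('side'); save(im,'s1.png',(180,0,500,240),2)
"
```

```text
[-25.391  33.25   41.428  -0.048 104.915 -19.18 ]
```

View pics/s1.png

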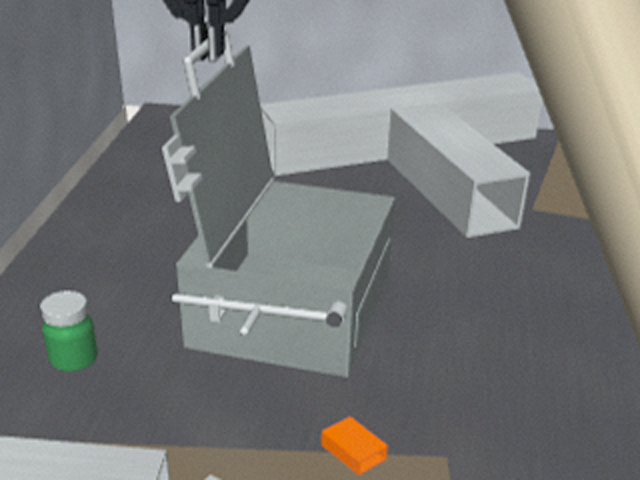

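The lid leans back past upright; its slot bracket is at crop (180,165) and the rod is still in its clip. I'll release the bar and rise.

jog_arm --plan "0 0 0 0 0 0 140;0 0 0 0 0 0 140;0 0 0 0 0 0 140;0 0 0 0 0 -2 140;0 0 0 0 0 -3 140;0 0 0 0 -2 -1 140;0 0 0 0 -4 0 140;0 0 0 2 -3 0 140"

```text
time_s: 6.67
position: [0.5565, -0.1483, 0.3729]
tool_rot: [[0.11, 0.994, 0.0], [0.994, -0.11, -0.001], [-0.001, 0.0, -1.0]]
ft_force: [0.8, 0.6, 0.8]
grip_width: 0.0387
gripper_force: 0.0
```

```bash
cat >> h.py <<'E'
def ang(im_list=('scene','side')):
    pass
TP=TD@R.from_euler('y',-35,degrees=True).as_matrix()
E
python3 -c "
from h import *
s=env.observe();print(s['position'],s['q'],s['grip_width'])
for c in ('scene','side'):
    im=cam(c)
    for q in ('prop_grip','prop_pivot','lid_bar','prop_tip'):
        for r in models.tip_of(c,q)[:2]: print(c,q,r['confidence'],pt(im,*r['at']))
g=w((0,.172,.087)); t=tcp(g,TP); pre=t-TP[:,2]*.1
print(g,t,pre,steps(pre,TP))"
```

```text
[ 0.557 -0.148  0.373] [-26.676  21.649  51.813  -0.043 106.514 -20.356] 0.038655106932260166
scene prop_grip 0.91 [ 0.522 -0.02   0.003]
scene prop_grip 0.25 [ 0.228  0.27  -0.   ]
scene prop_pivot 0.54 [ 0.481 -0.009  0.098]
scene lid_bar 0.32 [0.577 0.223 0.02 ]
scene prop_tip 0.68 [ 0.658 -0.038  0.089]
side prop_grip 0.89 [0.574 0.    0.091]
side prop_pivot 0.66 [ 0.481 -0.008  0.097]
side lid_bar 0.73 [ 0.653 -0.16   0.333]
side lid_bar 0.37 [ 0.536 -0.035  0.088]
side prop_tip 0.77 [ 0.67  -0.045  0.081]
[0.573 0.008 0.087] [ 0.571 -0.003  0.072] [0.578 0.054 0.154] (array([ -0., -35.,   0.]), array([20.23, -0.33, 21.88]))
```

jog_arm --plan "0 0 0 3.4 0 2 140;0 0 0 3.4 0 2 140;0 0 0 3.4 0 2 140;0 0 0 3 0 2.7 140;0 0 0 2.5 0 3.2 140;0 0 0 2.5 0 3.3 140;0 0 0 2 -0.3 3.3 140;0 0 0 0 0 3.4 140;0 -7 0 0 0 0 140;0 -7 0 0 0 0 140"

```text
time_s: 8.0
position: [0.5772, 0.0533, 0.1522]
tool_rot: [[0.106, 0.994, -0.029], [0.963, -0.11, -0.246], [-0.248, -0.002, -0.969]]
ft_force: [0.5, -0.2, 0.9]
grip_width: 0.0386
gripper_force: 0.0
```

jog_arm --plan "0 -7 0 0 0 0 140;0 -7 0 0 0 0 140;0 -7 0 0 0 0 140;0 0 0 0 0 0 140"

```text
time_s: 8.33
position: [0.5771, 0.0568, 0.1515]
tool_rot: [[0.083, 0.995, -0.063], [0.812, -0.104, -0.575], [-0.578, -0.004, -0.816]]
ft_force: [-0.3, 0.3, -0.2]
grip_width: 0.0383
gripper_force: 0.0
```

```bash
python3 -c "
from h import *
s=env.observe();print(s['position'],s['q'])
g=w((0,.172,.087)); t=tcp(g,TP); print(steps(t,TP))
im=cam('wrist'); save(im,'w2.png')
for q in ('prop_grip','prop_pivot','prop_tip'):
  for r in models.tip_of('wrist',q)[:2]: print(q,r['confidence'],r['at'],pt(im,*r['at']))
"
```

```text
[0.577 0.057 0.151] [  8.244  35.724  71.933 -34.255  83.723  21.489]
(array([-0.1,  0.3,  0.3]), array([-0.26,  0.08,  9.96]))
prop_grip 0.9 [317.9, 219.6] [0.568 0.009 0.093]
prop_pivot 0.65 [220.2, 237.8] [ 0.475 -0.009  0.096]
prop_tip 0.79 [423.7, 230.9] [ 0.664 -0.032  0.085]
```

View pics/w2.png

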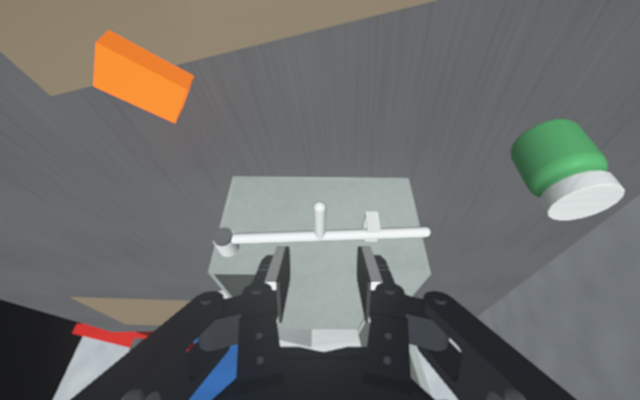

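The cross bar shows at (319,215), between the open pads; the clip is well to the side at (372,225). I'll go in along the tool axis and grip.

jog_arm --plan "0 0 0 -0.2 -0.3 2.5 140;0 0 0 0 0 2.5 140;0 0 0 0 0 2.5 140;0 0 0 0 0 1.5 140;0 0 0 0 0 0.9 140;0 0 0 0 0 0 255;0 0 0 0 0 0 255;0 0 0 0 0 0 255;0 0 0 0 0 0 255;0 0 0 0 0 0 255" --grip_force 40

```text
time_s: 9.37
position: [0.5675, -0.0034, 0.0749]
tool_rot: [[0.088, 0.994, -0.063], [0.814, -0.109, -0.571], [-0.574, -0.001, -0.819]]
ft_force: [-4.4, -3.4, -0.8]
grip_width: 0.0089
gripper_force: 39.0
```

```bash
python3 -c "
from h import *
s=env.observe(); r=np.array(s['tool_rot']); g=np.array(s['position'])-r[:,2]*.0187
print(g, RC.T@(g-CH), s['grip_width'])
a0=-.08; prev=np.zeros(3)
for a in np.linspace(a0,.94,11)[1:]:
    d=RC@(np.array([.09*(np.cos(a)-np.cos(a0)),0,.09*(np.sin(a)-np.sin(a0))])); print(np.round(r.T@(d-prev)*100,2)); prev=d
"
```

```text
[0.569 0.007 0.09 ] [-0.004  0.171  0.09 ] 0.008940006623759511
[-0.53  0.03 -0.75]
[-0.53 -0.07 -0.75]
[-0.52 -0.16 -0.74]
[-0.51 -0.25 -0.72]
[-0.49 -0.34 -0.7 ]
[-0.47 -0.43 -0.67]
[-0.44 -0.51 -0.63]
[-0.41 -0.58 -0.58]
[-0.37 -0.65 -0.53]
[-0.33 -0.71 -0.47]
```

jog_arm --plan "0 0 0 -0.53 0.03 -0.75 255;0 0 0 -0.53 -0.07 -0.75 255;0 0 0 -0.52 -0.16 -0.74 255;0 0 0 -0.51 -0.25 -0.72 255;0 0 0 -0.49 -0.34 -0.70 255;0 0 0 -0.47 -0.43 -0.67 255;0 0 0 -0.44 -0.51 -0.63 255;0 0 0 -0.41 -0.58 -0.58 255;0 0 0 -0.37 -0.65 -0.53 255;0 0 0 -0.28 -0.6 -0.4 255"

```text
time_s: 10.2
position: [0.5333, 0.0005, 0.1548]
tool_rot: [[0.09, 0.994, -0.058], [0.814, -0.106, -0.57], [-0.573, 0.004, -0.819]]
ft_force: [5.3, -1.9, 0.4]
grip_width: 0.0085
gripper_force: 38.9
```

```bash
cat > rod.py <<'E'
from h import *
s=env.observe(); r=np.array(s['tool_rot']); g=np.array(s['position'])-r[:,2]*.0187
gc=RC.T@(g-CH); print('grasp chest',gc,'rod ang by grasp',np.arctan2(gc[2]-.094,gc[0]+.093))
for c in ('scene','side'):
    im=cam(c)
    P={}
    for q in ('prop_grip','prop_pivot','prop_tip','lid_slot','lid_bar'):
        for t in models.tip_of(c,q)[:1]:
            p=pt(im,*t['at'],win=1); P[q]=RC.T@(p-CH); print(c,q,round(t['confidence'],2),np.round(t['at']),P[q])
    # ray-plane: intersect tip pixel ray with rod plane y=.138
    for q in ('prop_tip','prop_pivot'):
        for t in models.tip_of(c,q)[:1]:
            o=RC.T@(im['world_from_camera'][:3,3]-CH); d=RC.T@(pt(im,*t['at'],d=1.)-CH)-o; k=(.138-o[1])/d[1]; print('  plane',q,o+k*d)
E
python3 rod.py
```

```text
grasp chest [-0.038  0.171  0.17 ] rod ang by grasp 0.9478118363031182
scene prop_grip 0.48 [262. 190.] [0.015 0.195 0.225]
scene prop_pivot 0.63 [262. 186.] [-0.004  0.185  0.212]
scene prop_tip 0.58 [323. 318.] [0.171 0.389 0.039]
scene lid_slot 0.78 [226. 196.] [0.08  0.152 0.265]
scene lid_bar 0.89 [142. 162.] [ 0.102 -0.005  0.33 ]
  plane prop_tip [-0.579  0.138 -2.085]
  plane prop_pivot [-0.076  0.138  0.112]
side prop_grip 0.45 [320. 135.] [-0.047  0.2    0.183]
side prop_pivot 0.7 [348. 159.] [-0.095  0.147  0.099]
side lid_slot 0.63 [269.  84.] [-0.017  0.362  0.359]
  plane prop_pivot [-0.093  0.138  0.093]
```

jog_arm --plan "0 0 0 0 0 0 140;0 0 0 0 0 0 140;0 0 0 0 0 0 140;0 0 0 0 0 -2 140;0 0 0 0 0 -3 140;0 0 0 0 0 -3 140;0 0 0 0 0 -3 140;0 0 0 0 0 -3 140"

```text
time_s: 11.67
position: [0.5408, 0.081, 0.2686]
tool_rot: [[0.087, 0.994, -0.063], [0.815, -0.108, -0.57], [-0.573, -0.002, -0.819]]
ft_force: [0.6, 1.0, -0.1]
grip_width: 0.0384
gripper_force: 0.0
```

```bash
python3 rod.py; python3 -c "
from h import *
im=cam('wrist'); save(im,'w3.png'); print(env.observe()['position'],env.observe()['q'])
for q in ('prop_grip','prop_pivot','prop_tip','lid_slot'):
  for r in models.tip_of('wrist',q)[:1]:
    o=RC.T@(im['world_from_camera'][:3,3]-CH); d=RC.T@(pt(im,*r['at'],d=1.)-CH)-o; k=((.168 if q=='prop_grip' else .138)-o[1])/d[1]; print(q,r['confidence'],r['at'],o+k*d)
"
```

```text
grasp chest [-0.039  0.252  0.284] rod ang by grasp 1.2959199941244834
scene prop_grip 0.73 [221. 199.] [0.09  0.146 0.265]
scene prop_pivot 0.72 [268. 188.] [-0.035  0.18   0.169]
scene prop_tip 0.58 [235. 182.] [0.029 0.141 0.245]
scene lid_slot 0.74 [224. 196.] [0.088 0.152 0.275]
scene lid_bar 0.66 [144. 163.] [-0.117 -0.298  0.005]
  plane prop_tip [0.025 0.138 0.241]
  plane prop_pivot [-0.102  0.138  0.076]
side prop_grip 0.61 [320. 134.] [-0.039  0.175  0.169]
side prop_pivot 0.95 [348. 160.] [-0.095  0.148  0.097]
side prop_tip 0.79 [293.  88.] [-0.03   0.296  0.325]
side lid_slot 0.74 [270.  81.] [0.012 0.292 0.33 ]
  plane prop_tip [0.029 0.138 0.247]
  plane prop_pivot [-0.093  0.138  0.09 ]
[0.541 0.08  0.268] [ 10.895  27.448  66.696 -33.473  96.248  16.444]
prop_grip 0.82 [324.7, 191.6] [-0.037  0.168  0.159]
prop_tip 0.63 [392.2, 281.7] [0.025 0.138 0.242]
lid_slot 0.57 [446.7, 284.1] [0.075 0.138 0.245]
```

View pics/w3.png

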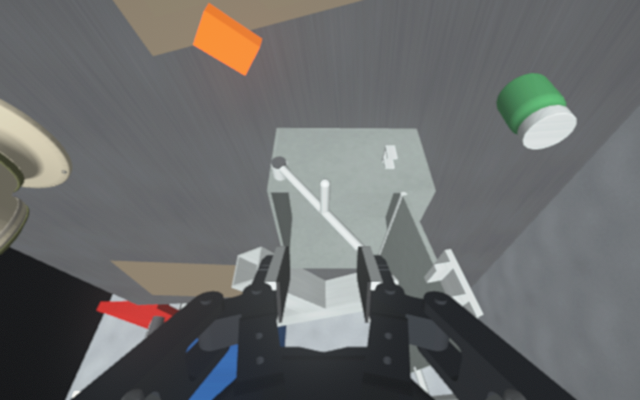

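The rod stands with its tip at chest (0.026, 0.245), which matches the expected 0.92 rad. Back to the lid bar.

```bash
python3 -c "
from h import *
pre=tcp(w((.099,0,.331)))+[0,0,.055]; s=env.observe(); r=np.array(s['tool_rot'])
up=np.array(s['position'])+[0,0.02,.10]
print(pre,steps(up,TD),steps(pre,TD,start=up,srot=TD))"
```

```text
[ 0.652 -0.174  0.367] (array([ 0., 35.,  0.]), array([-4.11, -0.21, -9.33])) (array([0., 0., 0.]), array([-26.02,  14.01,   0.05]))
```

jog_arm --plan "0 0 0 -1.4 0 -3.1 140;0 0 0 -1.4 0 -3.1 140;0 0 0 -1.4 0 -3.1 140;0 7 0 0 0 0 140;0 7 0 0 0 0 140;0 7 0 0 0 0 140;0 7 0 0 0 0 140;0 7 0 0 0 0 140"

```text
time_s: 13.38
position: [0.5434, 0.0993, 0.369]
tool_rot: [[0.107, 0.994, 0.003], [0.994, -0.107, 0.006], [0.006, 0.002, -1.0]]
ft_force: [-0.3, 0.2, -0.6]
grip_width: 0.0384
gripper_force: 0.0
```

jog_arm --plan "0 0 0 -3.2 1.75 0 140;0 0 0 -3.2 1.75 0 140;0 0 0 -3.2 1.75 0 140;0 0 0 -3.2 1.75 0 140;0 0 0 -3.3 1.75 0 140;0 0 0 -3.3 1.75 0 140;0 0 0 -3.3 1.75 0 140;0 0 0 -3.3 1.75 0 140;0 0 0 0 0 0 140"

```text
time_s: 14.13
position: [0.6555, -0.181, 0.3647]
tool_rot: [[0.114, 0.994, -0.004], [0.994, -0.114, 0.0], [-0.0, -0.004, -1.0]]
ft_force: [-0.3, 0.3, -0.8]
grip_width: 0.0383
gripper_force: 0.0
```

```bash
python3 -c "
from h import *
im=cam('wrist')
for q in ('lid_bar',):
  for r in models.tip_of('wrist',q)[:2]: print(r['confidence'],r['at'],pt(im,*r['at'],win=1),RC.T@(pt(im,*r['at'],win=1)-CH))
c=cloud(im,np.ones((400,640),bool)); c=(c-CH)@RC; b=c[(c[:,2]>.318)&(c[:,2]<.34)&(abs(c[:,0]-.1)<.03)&(abs(c[:,1])<.04)]
print(len(b),np.percentile(b,[2,50,98],axis=0) if len(b) else 0)
s=env.observe(); print(s['q'],s['position'],steps(tcp(w((.099,0,.331))),TD))"
```

```text
0.78 [316.3, 225.3] [ 0.652 -0.172  0.335] [0.098 0.002 0.335]
1606 [[ 0.093 -0.038  0.33 ]
 [ 0.098  0.004  0.334]
 [ 0.103  0.039  0.335]]
[-25.035  34.793  30.513   0.    114.799 -18.738] [ 0.655 -0.176  0.367] (array([-0.1, -0. , -0.1]), array([ 0.21, -0.25,  5.44]))
```

jog_arm --plan "0 0 0 0.2 -0.3 2.5 140;0 0 0 0 0 2 140;0 0 0 0 0 1 140;0 0 0 0 0 0 255;0 0 0 0 0 0 255;0 0 0 0 0 0 255;0 0 0 0 0 0 255;0 0 0 0 0 0 255" --grip_force 40

```text
time_s: 14.9
position: [0.6513, -0.1714, 0.3145]
tool_rot: [[0.107, 0.994, 0.0], [0.994, -0.107, 0.0], [0.0, 0.0, -1.0]]
ft_force: [-4.7, 3.6, 1.4]
grip_width: 0.0085
gripper_force: 39.1
```

jog_arm --plan "0 0 0 0 -1.04 -0.16 255;0 0 0 0 -1.05 -0.11 255;0 0 0 0 -1.05 -0.06 255;0 0 0 0 -1.05 0 255;0 0 0 0 -1.05 0.05 255;0 0 0 0 -1.05 0.1 255;0 0 0 0 -1.04 0.15 255;0 0 0 0 0 0 255"

```text
time_s: 15.57
position: [0.5782, -0.1631, 0.3149]
tool_rot: [[0.107, 0.994, 0.003], [0.994, -0.107, 0.001], [0.001, 0.003, -1.0]]
ft_force: [0.7, 4.8, 1.7]
grip_width: 0.0083
gripper_force: 40.9
```

```bash
python3 -c "
from h import *
s=env.observe(); r=np.array(s['tool_rot']); g=RC.T@(np.array(s['position'])-r[:,2]*.0187-CH); d=g-[.062,0,.124]; print(g,np.arctan2(d[2],-d[0]),np.hypot(d[0],d[2]))
im=cam('scene'); save(im,'sc2.png',(120,60,360,260),3)
for q in ('lid_slot','prop_tip'):
  for r in models.tip_of('scene',q)[:1]:
    o=RC.T@(im['world_from_camera'][:3,3]-CH); d=RC.T@(pt(im,*r['at'],d=1.)-CH)-o; k=(.138-o[1])/d[1]; print(q,r['confidence'],r['at'],o+k*d)
"
```

```text
[0.024 0.002 0.334] 1.3916594289070647 0.21305767115142885
lid_slot 0.78 [232.2, 183.2] [0.035 0.138 0.248]
prop_tip 0.53 [232.7, 182.4] [0.033 0.138 0.248]
```

View pics/sc2.png

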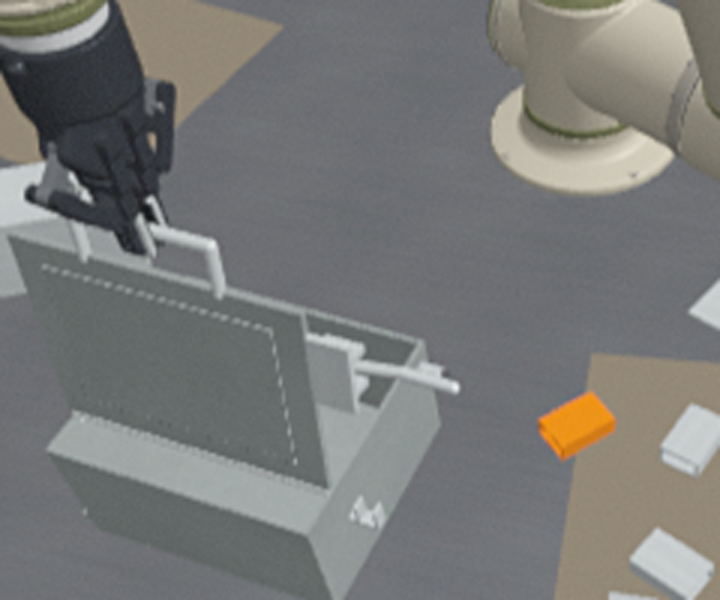

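The rod end lies between the two lugs, around crop (360,365). I'll bring the lid on slowly.

jog_arm --plan "0 0 0 0 -0.5 0.09 255;0 0 0 0 -0.5 0.1 255;0 0 0 0 -0.4 0.1 255;0 0 0 0 0 0 255"

```text
time_s: 16.05
position: [0.5653, -0.1617, 0.3119]
tool_rot: [[0.106, 0.994, 0.003], [0.994, -0.106, 0.001], [0.001, 0.003, -1.0]]
ft_force: [0.0, 7.6, 1.5]
grip_width: 0.0086
gripper_force: 41.2
```

jog_arm --plan "0 0 0 0 -0.3 0.08 255;0 0 0 0 0 0 255;0 0 0 0 0 0 255"

```text
time_s: 16.3
position: [0.5629, -0.1614, 0.3113]
tool_rot: [[0.106, 0.994, 0.004], [0.994, -0.106, 0.001], [0.001, 0.004, -1.0]]
ft_force: [0.4, 7.0, 2.2]
grip_width: 0.008
gripper_force: 41.2
```

```bash
cat > lid.py <<'E'
from h import *
import sys
s=env.observe(); r=np.array(s['tool_rot']); g=RC.T@(np.array(s['position'])-r[:,2]*.0187-CH); d=g-[.062,0,.124]; print(g,np.arctan2(d[2],-d[0]),np.hypot(d[0],d[2]))
for c in ('scene','side'):
  im=cam(c)
  if len(sys.argv)>1: save(im,sys.argv[1]+c+'.png',(120,60,360,260) if c=='scene' else (220,20,400,200),3)
  for q in ('lid_slot','prop_tip','lid_bar'):
    for r in models.tip_of(c,q)[:1]:
      y=0 if q=='lid_bar' else .138
      o=RC.T@(im['world_from_camera'][:3,3]-CH); d=RC.T@(pt(im,*r['at'],d=1.)-CH)-o; k=(y-o[1])/d[1]; print(c,q,round(r['confidence'],2),r['at'],o+k*d)
E
python3 lid.py
```

```text
[0.009 0.003 0.33 ] 1.3173022185828305 0.212796026655872
scene lid_slot 0.78 [236.5, 176.9] [0.015 0.138 0.247]
scene prop_tip 0.47 [234.0, 180.0] [0.026 0.138 0.249]
scene lid_bar 0.57 [171.5, 133.3] [0.009 0.    0.325]
side lid_slot 0.6 [295.2, 86.8] [0.025 0.138 0.25 ]
side prop_tip 0.81 [291.2, 87.0] [0.034 0.138 0.248]
side lid_bar 0.92 [318.0, 28.2] [0.017 0.    0.327]
```

jog_arm --plan "0 0 0 0 -0.2 0.06 255;0 0 0 0 -0.2 0.06 255;0 0 0 0 0 0 255"

```text
time_s: 16.95
position: [0.5595, -0.1611, 0.3106]
tool_rot: [[0.106, 0.994, 0.006], [0.994, -0.106, -0.0], [0.001, 0.006, -1.0]]
ft_force: [0.0, 7.2, 4.5]
grip_width: 0.0084
gripper_force: 41.2
```

jog_arm --plan "0 0 0 0 -0.2 0.06 255;0 0 0 0 -0.2 0.06 255;0 0 0 0 0 0 255"

```text
time_s: 17.2
position: [0.5565, -0.1608, 0.3098]
tool_rot: [[0.106, 0.994, 0.01], [0.994, -0.106, -0.001], [0.0, 0.01, -1.0]]
ft_force: [9.7, 5.5, 4.7]
grip_width: 0.0084
gripper_force: 41.2
```

```bash
python3 lid.py a
```

```text
[0.002 0.002 0.328] 1.2855816624331182 0.21307843946606647
scene lid_slot 0.84 [235.5, 178.5] [0.02  0.138 0.247]
scene prop_tip 0.48 [235.8, 176.2] [0.017 0.138 0.251]
scene lid_bar 0.64 [173.1, 133.3] [0.005 0.    0.321]
side lid_slot 0.71 [298.4, 89.7] [0.018 0.138 0.244]
side prop_tip 0.97 [298.3, 86.3] [0.018 0.138 0.252]
side lid_bar 0.94 [320.1, 30.7] [0.013 0.    0.322]
```

View pics/aside.png

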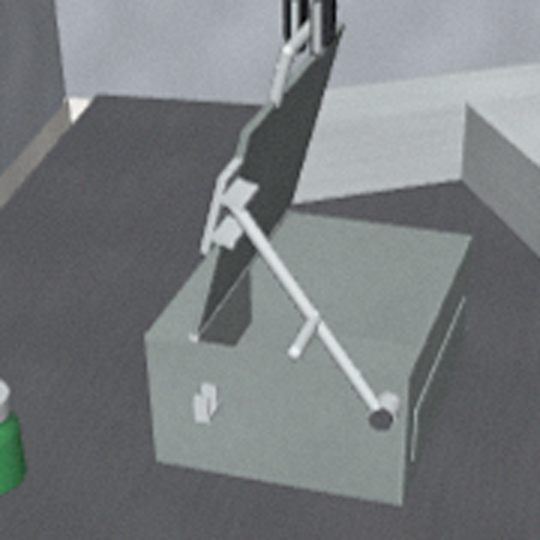

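The rod end is seated against the upper lug, around crop (235,200), and the lid now pushes back with about 10 N. I'll release.

jog_arm --plan "0 0 0 0 0.15 0 255;0 0 0 0 0 0 140;0 0 0 0 0 0 140;0 0 0 0 0 0 140;0 0 0 0 0 -2 140;0 0 0 0 0 -3 140;0 0 0 0 0 -2 140;0 0 0 0 -3 0 140;0 0 0 0 -4 0 0;0 0 0 0 -4 0 0"

```text
time_s: 18.43
position: [0.445, -0.15, 0.3768]
tool_rot: [[0.107, 0.994, -0.0], [0.994, -0.107, -0.0], [-0.0, -0.0, -1.0]]
ft_force: [-0.2, -0.6, 0.8]
grip_width: 0.0617
gripper_force: 0.0
```

```bash
python3 lid.py b; sed -n '/# offcuts/,/# chest/p' meas.py > t; (echo 'from h import *
sc=cam("scene");sd=cam("side");full=np.ones((400,640),bool)'; cat t) > oc.py; python3 oc.py; python3 -c "
from h import *
im=cam('scene');save(im,'off.png',(290,180,460,275),4)
s=env.observe();print(s['position'],s['q'])"
```

```text
[-0.11   0.001  0.395] 1.0067345737648596 0.3212165002633698
scene lid_slot 0.74 [236.4, 180.4] [0.019 0.138 0.239]
scene prop_tip 0.59 [342.6, 250.3] [-1.061  0.138 -1.81 ]
scene lid_bar 0.6 [171.7, 133.6] [0.009 0.    0.324]
side lid_slot 0.73 [293.7, 90.8] [0.029 0.138 0.24 ]
side prop_tip 0.89 [296.6, 84.7] [0.022 0.138 0.255]
side lid_bar 0.61 [320.1, 27.3] [0.012 0.    0.329]
sc top 0.033 [403. 419.] [54. 32.] 67
sc top 0.033 [424. 320.] [30. 57.] 78
sc top 0.023 [428. 208.] [40. 62.] 70
sc top 0.023 [436.  97.] [43. 61.] 49
sc top 0.033 [516. 425.] [32. 55.] 6
sc top 0.033 [555. 335.] [30. 57.] 65
sc top 0.023 [567. 213.] [61. 41.] 66
sc top 0.040 [672. 198.] [28. 39.] 35
sd top 0.032 [407. 421.] [56. 31.] 69
sd top 0.022 [433. 211.] [44. 61.] 73
sd top 0.032 [428. 323.] [32. 55.] 80
sd top 0.022 [440. 101.] [43. 62.] 51
sd top 0.032 [519. 427.] [31. 56.] 6
sd top 0.032 [559. 337.] [32. 57.] 66
sd top 0.022 [571. 216.] [61. 42.] 65
sd top 0.040 [651. 196.] [59. 43.] 4
[ 0.447 -0.15   0.377] [-33.018   9.847  67.701  -0.002 102.49  -26.859]
```

View pics/bside.png

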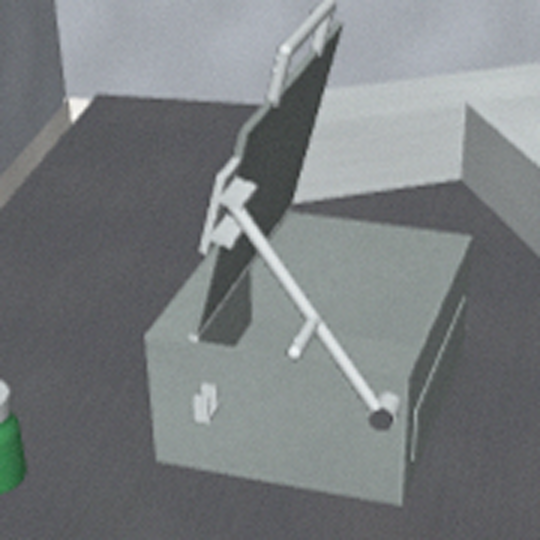

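View pics/off.png

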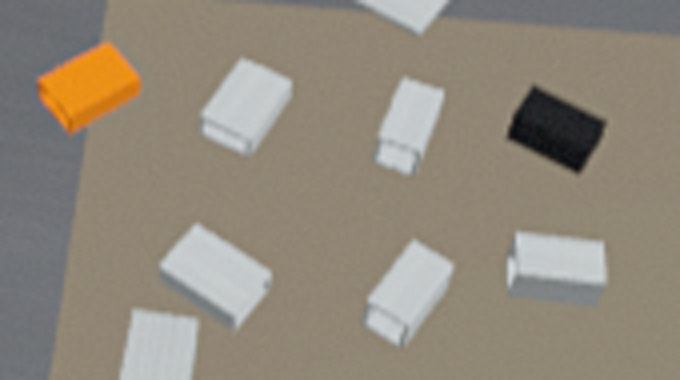

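The lid stands on the prop with the rod end in the slot (about 1.29 rad). The enlarged crop shows the candidates:

| Item | Crop pixel | Decision |
|---|---|---|
| Grey flat | (245,105) | pick up |
| Grey flat | (215,275) | pick up |
| Grey square | (410,125) | pick up |
| Grey square | (410,290) | pick up |
| Grey square | (557,268) | pick up |
| Orange flat | (90,85) | leave, decoy |
| Black square | (557,130) | leave, decoy |
| Long tube end | (160,345) | leave |

The five grey ones fit the description.

```bash
cat > plan.py <<'E'
from h import *
def td(psi):
    a=np.radians(psi); y=np.array([np.cos(a),np.sin(a),0]); z=np.array([0,0,-1.]); return np.c_[np.cross(y,z),y,z]
def rows(p0,r0,p1,r1,claw,vmax=.039):
    rv=R.from_matrix(r0.T@r1).as_rotvec(degrees=True)
    n=int(np.ceil(max(np.linalg.norm(p1-p0)/vmax,np.abs(rv).max()/6.9)))
    out=[];r=r0
    for i in range(n):
        d=r.T@(p1-p0)/n*100; e=rv/n
        out.append(' '.join('%g'%round(v,2) for v in [*np.round(e,1),*d,claw])); r=r@R.from_rotvec(e,degrees=True).as_matrix()
    return out
s=env.observe(); P=np.array(s['position']); RT=np.array(s['tool_rot'])
def topick(x,y,psi,claw,up=.10):
    q=np.array([x,y,up]); r=td(psi); hi=np.array([x,y,max(P[2],.2)])
    A=rows(P,RT,hi,r,claw); B=rows(hi,r,q,r,claw)
    print(len(A),';'.join(A)); print(len(B),';'.join(B))
def todrop(cy,claw=255,z=.27,cx=-.055):
    q=w((cx,cy,0)); q[2]=z; A=rows(P,RT,q,RT,claw); print(len(A),';'.join(A))
E
python3 -c "
from plan import *
topick(.517,.426,6,60)"
```

```text
15 -0 -0 -0.8 3.87 0.05 0 60;-0 -0 -0.8 3.87 0.11 0 60;-0 -0 -0.8 3.87 0.16 0 60;-0 -0 -0.8 3.86 0.22 0 60;-0 -0 -0.8 3.86 0.27 0 60;-0 -0 -0.8 3.86 0.33 0 60;-0 -0 -0.8 3.85 0.38 0 60;-0 -0 -0.8 3.85 0.44 0 60;-0 -0 -0.8 3.84 0.49 0 60;-0 -0 -0.8 3.83 0.54 0 60;-0 -0 -0.8 3.82 0.6 0 60;-0 -0 -0.8 3.81 0.65 0 60;-0 -0 -0.8 3.8 0.71 0 60;-0 -0 -0.8 3.79 0.76 0 60;-0 -0 -0.8 3.78 0.81 0 60
8 0 0 0 0 0 3.46 60;0 0 0 0 0 3.46 60;0 0 0 0 0 3.46 60;0 0 0 0 0 3.46 60;0 0 0 0 0 3.46 60;0 0 0 0 0 3.46 60;0 0 0 0 0 3.46 60;0 0 0 0 0 3.46 60
```

jog_arm --plan "0 0 -0.8 3.87 0.05 0 60;0 0 -0.8 3.87 0.11 0 60;0 0 -0.8 3.87 0.16 0 60;0 0 -0.8 3.86 0.22 0 60;0 0 -0.8 3.86 0.27 0 60;0 0 -0.8 3.86 0.33 0 60;0 0 -0.8 3.85 0.38 0 60;0 0 -0.8 3.85 0.44 0 60"

```text
time_s: 19.65
position: [0.484, 0.1595, 0.3771]
tool_rot: [[-0.005, 1.0, -0.0], [1.0, 0.005, -0.0], [-0.0, -0.0, -1.0]]
ft_force: [0.0, -0.4, 0.2]
grip_width: 0.0654
gripper_force: 0.0
```

jog_arm --plan "0 0 -0.8 3.84 0.5 0 60;0 0 -0.8 3.83 0.55 0 60;0 0 -0.8 3.82 0.6 0 60;0 0 -0.8 3.8 0.65 0 60;0 0 -0.8 3.8 0.7 0 60;0 0 -0.8 3.8 0.75 0 60;0 0 -0.8 3.8 0.8 0 60"

```text
time_s: 20.23
position: [0.517, 0.4284, 0.3768]
tool_rot: [[-0.102, 0.995, -0.0], [0.995, 0.102, -0.0], [-0.0, -0.0, -1.0]]
ft_force: [1.1, 0.1, 0.5]
grip_width: 0.0656
gripper_force: 0.0
```

jog_arm --plan "0 0 0 0 0 3.5 60;0 0 0 0 0 3.5 60;0 0 0 0 0 3.5 60;0 0 0 0 0 3.5 60;0 0 0 0 0 3.5 60;0 0 0 0 0 3.4 60;0 0 0 0 0 3.4 60;0 0 0 0 0 3.4 60;0 0 0 0 0 0 60"

```text
time_s: 20.98
position: [0.5145, 0.4247, 0.0927]
tool_rot: [[-0.101, 0.995, -0.011], [0.995, 0.101, -0.006], [-0.005, -0.012, -1.0]]
ft_force: [-0.2, -0.5, -1.5]
grip_width: 0.0654
gripper_force: 0.0
```

```bash
cat > wr.py <<'E'
from plan import *
import sys
im=cam('wrist'); x,y=map(float,sys.argv[1:3])
c=cloud(im,np.ones((400,640),bool)); m=(c[:,2]>.012)&(c[:,2]<.045)&(np.hypot(c[:,0]-x,c[:,1]-y)<.055); q=c[m]; top=np.percentile(q[:,2],90); t=q[q[:,2]>top-.004]
r=cv2.minAreaRect((t[:,:2]*1000).astype(np.float32)); print('wrist top %.3f'%top,r)
rv,d=steps((r[0][0]/1000,r[0][1]/1000,.004),RT); print('shift',d,'pos',P,'psi',np.degrees(np.arctan2(RT[1,1],RT[0,1])))
E
python3 wr.py .517 .426
```

```text
wrist top 0.030 ((517.0743408203125, 425.68255615234375), (29.620332717895508, 55.91069030761719), 5.185819149017334)
shift [0.03 0.17 9.29] pos [0.515 0.425 0.093] psi 5.821516628850366
```

jog_arm --plan "0 0 0 0 0.2 3 60;0 0 0 0 0 3 60;0 0 0 0 0 1.8 60;0 0 0 0 0 1 60;0 0 0 0 0 0 255;0 0 0 0 0 0 255;0 0 0 0 0 0 255;0 0 0 0 0 0 255;0 0 0 0 0 0 255" --grip_force 70

```text
time_s: 21.78
position: [0.5203, 0.4271, 0.015]
tool_rot: [[-0.101, 0.995, 0.004], [0.995, 0.101, 0.002], [0.002, 0.004, -1.0]]
ft_force: [0.1, 0.8, 7.0]
grip_width: 0.0282
gripper_force: 71.3
```

jog_arm --plan "0 0 0 0 0 -3 255;0 0 0 0 0 -4 255;0 0 0 0 0 -4 255;0 0 0 0 0 -4 255;0 0 0 0 0 -4 255;0 0 0 0 0 -4 255;0 0 0 0 0 -3 255;0 0 0 0 0 0 255"

```text
time_s: 22.45
position: [0.5202, 0.427, 0.2813]
tool_rot: [[-0.102, 0.995, 0.013], [0.995, 0.101, 0.007], [0.006, 0.013, -1.0]]
ft_force: [0.2, 0.9, -0.6]
grip_width: 0.028
gripper_force: 70.4
```

```bash
python3 -c "
from plan import *
todrop(-.06)"
```

```text
17 0 0 0 -3.75 -0.55 0.04 255;0 0 0 -3.75 -0.55 0.04 255;0 0 0 -3.75 -0.55 0.04 255;0 0 0 -3.75 -0.55 0.04 255;0 0 0 -3.75 -0.55 0.04 255;0 0 0 -3.75 -0.55 0.04 255;0 0 0 -3.75 -0.55 0.04 255;0 0 0 -3.75 -0.55 0.04 255;0 0 0 -3.75 -0.55 0.04 255;0 0 0 -3.75 -0.55 0.04 255;0 0 0 -3.75 -0.55 0.04 255;0 0 0 -3.75 -0.55 0.04 255;0 0 0 -3.75 -0.55 0.04 255;0 0 0 -3.75 -0.55 0.04 255;0 0 0 -3.75 -0.55 0.04 255;0 0 0 -3.75 -0.55 0.04 255;0 0 0 -3.75 -0.55 0.04 255
```

jog_arm --plan "0 0 0 -3.75 -0.55 0 255;0 0 0 -3.75 -0.55 0 255;0 0 0 -3.75 -0.55 0 255;0 0 0 -3.75 -0.55 0 255;0 0 0 -3.75 -0.55 0 255;0 0 0 -3.75 -0.55 0 255;0 0 0 -3.75 -0.55 0 255;0 0 0 -3.75 -0.55 0 255;0 0 0 -3.75 -0.55 0 255"

```text
time_s: 23.2
position: [0.5035, 0.0839, 0.2728]
tool_rot: [[-0.102, 0.995, 0.001], [0.995, 0.102, -0.0], [-0.0, 0.001, -1.0]]
ft_force: [1.1, -0.2, -0.7]
grip_width: 0.0284
gripper_force: 70.2
```

jog_arm --plan "0 0 0 -3.75 -0.55 0 255;0 0 0 -3.75 -0.55 0 255;0 0 0 -3.75 -0.55 0 255;0 0 0 -3.75 -0.55 0 255;0 0 0 -3.75 -0.55 0 255;0 0 0 -3.75 -0.55 0 255;0 0 0 -3.75 -0.55 0 255;0 0 0 -3.75 -0.55 0 255;0 0 0 0 0 0 255;0 0 0 0 0 0 255"

```text
time_s: 24.03
position: [0.4903, -0.2189, 0.2722]
tool_rot: [[-0.098, 0.995, 0.0], [0.995, 0.098, 0.0], [0.0, 0.0, -1.0]]
ft_force: [0.1, 0.9, -1.4]
grip_width: 0.0286
gripper_force: 70.3
```

```bash
python3 -c "
from plan import *
print(RC.T@(P-CH),s['grip_width'])
im=cam('side'); save(im,'d1.png',(200,0,420,200),3)"; python3 oc.py
```

```text
[-0.057 -0.062  0.272] 0.028554703170998154
sc top 0.033 [404. 419.] [54. 34.] 68
sc top 0.033 [425. 320.] [30. 57.] 79
sc top 0.024 [428. 208.] [40. 62.] 72
sc top 0.023 [436.  98.] [41. 60.] 49
sc top 0.033 [555. 335.] [30. 55.] 66
sc top 0.023 [568. 213.] [61. 42.] 66
sc top 0.040 [660. 197.] [37. 37.] 75
sd top 0.032 [407. 421.] [56. 31.] 69
sd top 0.022 [433. 210.] [43. 61.] 72
sd top 0.032 [427. 322.] [33. 55.] 78
sd top 0.022 [441. 100.] [43. 62.] 49
sd top 0.032 [558. 337.] [32. 57.] 66
sd top 0.022 [571. 216.] [63. 42.] 66
sd top 0.040 [651. 195.] [59. 44.] 4
```

View pics/d1.png

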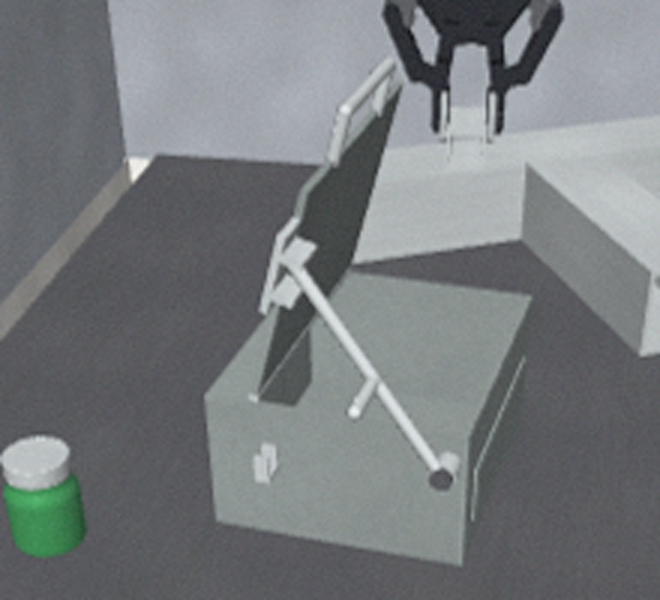

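The offcut is held, and nothing on the bench has moved. I'll lower it to just above the rim and release.

jog_arm --plan "0 0 0 0 0 3.8 255;0 0 0 0 0 3.8 255;0 0 0 0 0 3.5 255;0 0 0 0 0 2.6 255;0 0 0 0 0 0 255;0 0 0 0 0 0 100;0 0 0 0 0 0 100;0 0 0 0 0 0 100;0 0 0 0 0 0 100;0 0 0 0 0 -2 100"

```text
time_s: 25.02
position: [0.4899, -0.2167, 0.1539]
tool_rot: [[-0.101, 0.995, -0.003], [0.995, 0.101, 0.002], [0.003, -0.003, -1.0]]
ft_force: [-0.3, -0.1, -0.8]
grip_width: 0.0518
gripper_force: 0.0
```

jog_arm --plan "0 0 0 0 0 -4 100;0 0 0 0 0 -4 100;0 0 0 0 0 -4 100;0 0 0 0 0 0 100"

```text
time_s: 25.35
position: [0.4926, -0.2185, 0.2843]
tool_rot: [[-0.102, 0.995, 0.013], [0.995, 0.102, -0.009], [-0.011, 0.012, -1.0]]
ft_force: [1.1, 0.7, 0.2]
grip_width: 0.0519
gripper_force: 0.0
```

```bash
python3 lid.py | tail -6; python3 -c "
from plan import *
im=cam('wrist')
for r in models.outline_of('wrist','offcut1_mid')[:3]:
  c=cloud(im,r['region']); print(r['confidence'],np.median((c-CH)@RC,0))
topick(.569,.214,-24.5,80)"
```

```text
scene lid_slot 0.72 [236.3, 177.8] [0.017 0.138 0.245]
scene prop_tip 0.66 [234.5, 175.3] [0.021 0.138 0.257]
scene lid_bar 0.91 [171.5, 133.6] [0.009 0.    0.324]
side lid_slot 0.66 [295.6, 90.1] [0.024 0.138 0.242]
side prop_tip 0.87 [297.0, 85.7] [0.021 0.138 0.252]
side lid_bar 0.72 [320.5, 28.1] [0.012 0.    0.327]
0.56 [-0.084 -0.066  0.033]
12 -0 -0 2.5 3.51 1.02 0 80;-0 -0 2.5 3.55 0.86 0 80;-0 -0 2.5 3.58 0.7 0 80;-0 -0 2.5 3.61 0.54 0 80;-0 -0 2.5 3.63 0.38 0 80;-0 -0 2.5 3.65 0.22 0 80;-0 -0 2.5 3.65 0.06 0 80;-0 -0 2.5 3.65 -0.1 0 80;-0 -0 2.5 3.64 -0.26 0 80;-0 -0 2.5 3.63 -0.42 0 80;-0 -0 2.5 3.61 -0.58 0 80;-0 -0 2.5 3.58 -0.74 0 80
5 0 0 0 0 0 3.48 80;0 0 0 0 0 3.48 80;0 0 0 0 0 3.48 80;0 0 0 0 0 3.48 80;0 0 0 0 0 3.48 80
```

jog_arm --plan "0 0 2.5 3.5 0.4 0 80;0 0 2.5 3.55 0.2 0 80;0 0 2.5 3.58 0.1 0 80;0 0 2.5 3.61 0 0 80;0 0 2.5 3.63 -0.1 0 80;0 0 2.5 3.65 0.22 0 80"

```text
time_s: 26.35
position: [0.5002, -0.0006, 0.2752]
tool_rot: [[0.162, 0.987, -0.0], [0.987, -0.162, 0.0], [0.0, -0.0, -1.0]]
ft_force: [1.5, 0.2, 0.3]
grip_width: 0.0589
gripper_force: 0.0
```

jog_arm --plan "0 0 2.5 3.65 0.5 0 80;0 0 2.5 3.65 0.4 0 80;0 0 2.5 3.64 0.2 0 80;0 0 2.5 3.63 0 0 80;0 0 2.5 3.61 -0.2 0 80;0 0 2.5 3.58 0 0 80;0 0 0 0 0 4 80;0 0 0 0 0 4 80;0 0 0 0 0 4 80;0 0 0 0 0 4 80"

```text
time_s: 27.18
position: [0.567, 0.2058, 0.1133]
tool_rot: [[0.409, 0.913, 0.0], [0.913, -0.409, 0.0], [0.0, 0.0, -1.0]]
ft_force: [0.7, -0.1, 0.4]
grip_width: 0.059
gripper_force: 0.0
```

```bash
python3 wr.py .569 .214
```

```text
wrist top 0.020 ((584.5125732421875, 206.37667846679688), (60.843177795410156, 75.2525405883789), 64.93192291259766)
shift [ 1.07  1.98 10.09] pos [0.567 0.206 0.113] psi -24.144347284402194
```

jog_arm --plan "0 0 0 0.9 -0.1 3.5 80;0 0 0 0 0 3.5 80;0 0 0 0 0 2 80;0 0 0 0 0 1.1 80;0 0 0 0 0 0 255;0 0 0 0 0 0 255;0 0 0 0 0 0 255;0 0 0 0 0 0 255;0 0 0 0 0 0 255"

```text
time_s: 27.98
position: [0.5707, 0.214, 0.0155]
tool_rot: [[0.41, 0.912, 0.002], [0.912, -0.41, 0.0], [0.001, 0.002, -1.0]]
ft_force: [-0.6, -0.4, -1.5]
grip_width: 0.0368
gripper_force: 70.1
```

jog_arm --plan "0 0 0 0 0 -3 255;0 0 0 0 0 -4 255;0 0 0 0 0 -4 255;0 0 0 0 0 -4 255;0 0 0 0 0 -4 255;0 0 0 0 0 -4 255;0 0 0 0 0 -3 255;0 0 0 0 0 0 255"

```text
time_s: 28.65
position: [0.5715, 0.2143, 0.2822]
tool_rot: [[0.409, 0.912, 0.013], [0.912, -0.41, 0.002], [0.007, 0.011, -1.0]]
ft_force: [0.5, 0.6, 0.8]
grip_width: 0.0368
gripper_force: 70.6
```

```bash
python3 -c "
from plan import *
todrop(.045,cx=-.06)"
```

```text
9 0 0 0 -3.63 0.75 0.12 255;0 0 0 -3.63 0.75 0.12 255;0 0 0 -3.63 0.75 0.12 255;0 0 0 -3.63 0.75 0.12 255;0 0 0 -3.63 0.75 0.12 255;0 0 0 -3.63 0.75 0.12 255;0 0 0 -3.63 0.75 0.12 255;0 0 0 -3.63 0.75 0.12 255;0 0 0 -3.63 0.75 0.12 255
```

jog_arm --plan "0 0 0 -3.6 0.75 0 255;0 0 0 -3.6 0.75 0 255;0 0 0 -3.6 0.75 0 255;0 0 0 -3.6 0.75 0 255;0 0 0 -3.6 0.75 0 255;0 0 0 -3.6 0.75 0 255;0 0 0 -3.6 0.75 0 255;0 0 0 -3.6 0.75 0 255;0 0 0 -3.6 0.75 0 255;0 0 0 0 0 0 255"

```text
time_s: 29.48
position: [0.4977, -0.1144, 0.2742]
tool_rot: [[0.415, 0.91, -0.0], [0.91, -0.415, -0.002], [-0.002, 0.0, -1.0]]
ft_force: [0.7, -0.1, -0.6]
grip_width: 0.0369
gripper_force: 70.6
```

```bash
python3 -c "
from plan import *
print(RC.T@(P-CH),s['grip_width'])"; python3 oc.py
```

```text
[-0.061  0.042  0.274] 0.03687354440162046
sc top 0.033 [404. 419.] [55. 33.] 70
sc top 0.023 [429. 208.] [40. 62.] 71
sc top 0.033 [424. 320.] [30. 56.] 79
sc top 0.023 [436.  98.] [41. 60.] 50
sc top 0.033 [555. 335.] [30. 57.] 65
sd top 0.032 [407. 421.] [57. 31.] 68
sd top 0.022 [433. 210.] [42. 61.] 72
sd top 0.032 [427. 322.] [33. 55.] 78
sd top 0.021 [440. 100.] [42. 63.] 48
sd top 0.032 [559. 337.] [32. 56.] 65
sd top 0.040 [651. 196.] [59. 43.] 3
```

jog_arm --plan "0 0 0 0 0 3.8 255;0 0 0 0 0 3.8 255;0 0 0 0 0 3.5 255;0 0 0 0 0 2.8 255;0 0 0 0 0 0 255;0 0 0 0 0 0 90;0 0 0 0 0 0 90;0 0 0 0 0 0 90;0 0 0 0 0 0 90;0 0 0 0 0 -2 90"

```text
time_s: 30.42
position: [0.498, -0.1087, 0.1541]
tool_rot: [[0.41, 0.912, -0.003], [0.912, -0.41, 0.002], [0.0, -0.004, -1.0]]
ft_force: [0.1, -0.1, -0.4]
grip_width: 0.0555
gripper_force: 0.0
```

jog_arm --plan "0 0 0 0 0 -4 90;0 0 0 0 0 -4 90;0 0 0 0 0 -4 90;0 0 0 0 0 0 90"

```text
time_s: 30.75
position: [0.501, -0.1101, 0.2839]
tool_rot: [[0.409, 0.912, 0.014], [0.912, -0.409, -0.007], [-0.0, 0.015, -1.0]]
ft_force: [0.4, -0.2, 0.6]
grip_width: 0.0557
gripper_force: 0.0
```

```bash
python3 -c "
from plan import *
topick(.557,.336,65.5,80)"
```

```text
13 0.1 0.1 -6.9 3.31 -1.01 -0.02 80;0.1 0.1 -6.9 3.4 -0.61 -0.01 80;0.1 0.1 -6.9 3.45 -0.19 -0.01 80;0.1 0.1 -6.9 3.45 0.22 -0.01 80;0.1 0.1 -6.9 3.4 0.63 -0 80;0.1 0.1 -6.9 3.3 1.04 -0 80;0.1 0.1 -6.9 3.15 1.43 0 80;0.1 0.1 -6.9 2.96 1.8 0 80;0.1 0.1 -6.9 2.72 2.14 0 80;0.1 0.1 -6.9 2.44 2.45 0 80;0.1 0.1 -6.9 2.13 2.72 0 80;0.1 0.1 -6.9 1.79 2.96 0 80;0.1 0.1 -6.9 1.42 3.15 0 80
5 0 0 0 0 0 3.68 80;0 0 0 0 0 3.68 80;0 0 0 0 0 3.68 80;0 0 0 0 0 3.68 80;0 0 0 0 0 3.68 80
```

jog_arm --plan "0 0 -6.9 3.3 -1 0 80;0 0 -6.9 3.4 -0.6 0 80;0 0 -6.9 3.45 -0.2 0 80;0 0 -6.9 3.45 0.2 0 80;0 0 -6.9 3.4 0.65 0 80;0 0 -6.9 3.3 1.05 0 80;0 0 -6.9 3.15 1.4 0 80"

```text
time_s: 31.33
position: [0.529, 0.1325, 0.2763]
tool_rot: [[-0.414, 0.91, 0.002], [0.91, 0.414, 0.0], [-0.001, 0.002, -1.0]]
ft_force: [1.6, -1.3, 0.0]
grip_width: 0.0586
gripper_force: 0.0
```

jog_arm --plan "0 0 -6.9 2.95 1.8 0 80;0 0 -6.9 2.7 2.15 0 80;0 0 -6.9 2.45 2.45 0 80;0 0 -6.9 2.15 2.7 0 80;0 0 -6.9 1.8 2.95 0 80;0 0 -6.9 1.4 3.15 0 80;0 0 0 0 0 4 80;0 0 0 0 0 4 80;0 0 0 0 0 4 80;0 0 0 0 0 4 80"

```text
time_s: 32.17
position: [0.5547, 0.3367, 0.1146]
tool_rot: [[-0.91, 0.414, 0.002], [0.414, 0.91, 0.001], [-0.002, 0.002, -1.0]]
ft_force: [1.8, -0.2, -0.5]
grip_width: 0.0585
gripper_force: 0.0
```

```bash
python3 wr.py .557 .336
```

```text
wrist top 0.029 ((555.7769775390625, 336.32061767578125), (29.837507247924805, 55.37392044067383), 64.6784439086914)
shift [-0.44  0.37 10.18] pos [0.555 0.337 0.115] psi 65.54723450042415
```

jog_arm --plan "0 0 0 0 0 0 80;0 0 0 0 0 0 80;0 0 0 0 0 0 80"

```text
time_s: 32.47
position: [0.5562, 0.3369, 0.1188]
tool_rot: [[-0.91, 0.414, 0.006], [0.414, 0.91, 0.002], [-0.004, 0.004, -1.0]]
ft_force: [-0.6, -0.2, 0.4]
grip_width: 0.0583
gripper_force: 0.0
```

```bash
python3 -c "
from plan import *
print(steps((.5558,.3363,.012),RT),P)"
```

```text
(array([0., 0., 0.]), array([ 0.06, -0.12, 10.68])) [0.556 0.337 0.119]
```

jog_arm --plan "0 0 0 0 0 3.5 80;0 0 0 0 0 3.5 80;0 0 0 0 0 2.3 80;0 0 0 0 0 1.1 80;0 0 0 0 0 0 255;0 0 0 0 0 0 255;0 0 0 0 0 0 255;0 0 0 0 0 0 255;0 0 0 0 0 0 255"

```text
time_s: 33.22
position: [0.5562, 0.337, 0.0142]
tool_rot: [[-0.91, 0.414, 0.005], [0.414, 0.91, 0.002], [-0.004, 0.004, -1.0]]
ft_force: [0.3, 0.0, 7.7]
grip_width: 0.0282
gripper_force: 72.0
```

jog_arm --plan "0 0 0 0 0 -3 255;0 0 0 0 0 -4 255;0 0 0 0 0 -4 255;0 0 0 0 0 -4 255;0 0 0 0 0 -4 255;0 0 0 0 0 -4 255;0 0 0 0 0 -3 255;0 0 0 0 0 0 255"

```text
time_s: 33.88
position: [0.556, 0.337, 0.2803]
tool_rot: [[-0.91, 0.414, 0.014], [0.414, 0.91, 0.005], [-0.01, 0.01, -1.0]]
ft_force: [-0.0, 0.8, -0.3]
grip_width: 0.0282
gripper_force: 71.0
```

```bash
python3 -c "
from plan import *
todrop(-.01,cx=-.058)"
```

```text
14 0 0 0 -1.09 -3.45 0.05 255;0 0 0 -1.09 -3.45 0.05 255;0 0 0 -1.09 -3.45 0.05 255;0 0 0 -1.09 -3.45 0.05 255;0 0 0 -1.09 -3.45 0.05 255;0 0 0 -1.09 -3.45 0.05 255;0 0 0 -1.09 -3.45 0.05 255;0 0 0 -1.09 -3.45 0.05 255;0 0 0 -1.09 -3.45 0.05 255;0 0 0 -1.09 -3.45 0.05 255;0 0 0 -1.09 -3.45 0.05 255;0 0 0 -1.09 -3.45 0.05 255;0 0 0 -1.09 -3.45 0.05 255;0 0 0 -1.09 -3.45 0.05 255
```

jog_arm --plan "0 0 0 -1.1 -3.45 0 255;0 0 0 -1.1 -3.45 0 255;0 0 0 -1.1 -3.45 0 255;0 0 0 -1.1 -3.45 0 255;0 0 0 -1.1 -3.45 0 255;0 0 0 -1.1 -3.45 0 255;0 0 0 -1.1 -3.45 0 255"

```text
time_s: 34.47
position: [0.524, 0.0831, 0.272]
tool_rot: [[-0.91, 0.414, 0.001], [0.414, 0.91, -0.0], [-0.001, 0.0, -1.0]]
ft_force: [1.4, -0.7, -1.2]
grip_width: 0.028
gripper_force: 70.9
```

jog_arm --plan "0 0 0 -1.1 -3.45 0 255;0 0 0 -1.1 -3.45 0 255;0 0 0 -1.1 -3.45 0 255;0 0 0 -1.1 -3.45 0 255;0 0 0 -1.1 -3.45 0 255;0 0 0 -1.1 -3.45 0 255;0 0 0 -1.1 -3.45 0 255;0 0 0 0 0 0 255;0 0 0 0 0 0 255"

```text
time_s: 35.22
position: [0.4943, -0.1685, 0.2715]
tool_rot: [[-0.909, 0.417, 0.0], [0.417, 0.909, -0.0], [-0.0, 0.0, -1.0]]
ft_force: [-0.4, 0.5, -1.3]
grip_width: 0.0281
gripper_force: 71.0
```

```bash
python3 -c "
from plan import *
print(RC.T@(P-CH),s['grip_width'])"; python3 oc.py
```

```text
[-0.059 -0.012  0.271] 0.028051545157249776
sc top 0.033 [404. 418.] [54. 32.] 69
sc top 0.034 [424. 320.] [30. 56.] 79
sc top 0.024 [428. 208.] [40. 61.] 72
sc top 0.023 [436.  98.] [42. 62.] 47
sd top 0.032 [407. 420.] [57. 31.] 69
sd top 0.022 [432. 210.] [42. 61.] 72
sd top 0.032 [427. 322.] [33. 55.] 79
sd top 0.022 [440. 101.] [43. 62.] 50
sd top 0.040 [650. 196.] [58. 43.] 2
```

jog_arm --plan "0 0 0 0 0 3.8 255;0 0 0 0 0 3.8 255;0 0 0 0 0 3.5 255;0 0 0 0 0 2.5 255;0 0 0 0 0 0 255;0 0 0 0 0 0 90;0 0 0 0 0 0 90;0 0 0 0 0 0 90;0 0 0 0 0 0 90;0 0 0 0 0 -2 90"

```text
time_s: 36.15
position: [0.4938, -0.1664, 0.154]
tool_rot: [[-0.91, 0.414, -0.003], [0.414, 0.91, 0.002], [0.004, 0.0, -1.0]]
ft_force: [-0.6, 0.0, -1.5]
grip_width: 0.0551
gripper_force: 0.0
```

jog_arm --plan "0 0 0 0 0 -4 80;0 0 0 0 0 -4 80;0 0 0 0 0 -4 80;0 0 0 0 0 0 80;0 0 0 0 0 0 80"

```text
time_s: 36.57
position: [0.4953, -0.1673, 0.2782]
tool_rot: [[-0.91, 0.414, 0.006], [0.414, 0.91, -0.003], [-0.007, -0.001, -1.0]]
ft_force: [-0.4, 1.3, -1.1]
grip_width: 0.0586
gripper_force: 0.0
```

```bash
python3 -c "
from plan import *
topick(.426,.321,79,80)"
```

```text
13 -0 0 -1 2.04 3.2 -0.02 80;-0 0 -1 1.98 3.23 -0.01 80;-0 0 -1 1.92 3.27 -0.01 80;-0 0 -1 1.87 3.3 -0.01 80;-0 0 -1 1.8 3.34 -0.01 80;-0 0 -1 1.74 3.37 -0.01 80;-0 0 -1 1.68 3.4 -0.01 80;-0 0 -1 1.62 3.43 -0.01 80;-0 0 -1 1.56 3.46 -0.01 80;-0 0 -1 1.5 3.49 -0 80;-0 0 -1 1.43 3.51 -0 80;-0 0 -1 1.37 3.54 -0 80;-0 0 -1 1.3 3.56 -0 80
5 0 0 0 0 0 3.56 80;0 0 0 0 0 3.56 80;0 0 0 0 0 3.56 80;0 0 0 0 0 3.56 80;0 0 0 0 0 3.56 80
```

jog_arm --plan "0 0 -1 2.04 3.2 0 80;0 0 -1 1.98 3.23 0 80;0 0 -1 1.92 3.27 0 80;0 0 -1 1.87 3.3 0 80;0 0 -1 1.8 3.34 0 80;0 0 -1 1.74 3.37 0 80;0 0 -1 1.68 3.4 0 80;0 0 -1 1.62 3.43 0 80"

```text
time_s: 37.23
position: [0.4519, 0.1352, 0.2746]
tool_rot: [[-0.959, 0.283, -0.001], [0.283, 0.959, -0.0], [0.001, -0.0, -1.0]]
ft_force: [0.8, -0.1, 1.0]
grip_width: 0.0585
gripper_force: 0.0
```

jog_arm --plan "0 0 -1 1.56 3.46 0 80;0 0 -1.1 1.5 3.5 0 80;0 0 -1.1 1.4 3.5 0 80;0 0 -1.1 1.4 3.55 0 80;0 0 -1.1 1.3 3.55 0 80;0 0 0 0 0 4 80;0 0 0 0 0 4 80;0 0 0 0 0 4 80;0 0 0 0 0 4 80;0 0 0 0 0 0 80"

```text
time_s: 38.07
position: [0.4233, 0.3197, 0.1083]
tool_rot: [[-0.981, 0.192, -0.013], [0.192, 0.981, -0.006], [0.012, -0.008, -1.0]]
ft_force: [-0.2, 0.0, -0.5]
grip_width: 0.0584
gripper_force: 0.0
```

jog_arm --plan "0 0 0 0 0 0 80;0 0 0 0 0 0 80"

```text
time_s: 38.23
position: [0.4281, 0.3218, 0.1172]
tool_rot: [[-0.981, 0.192, 0.002], [0.192, 0.981, 0.001], [-0.002, 0.002, -1.0]]
ft_force: [0.0, -0.7, 0.2]
grip_width: 0.0584
gripper_force: 0.0
```

```bash
python3 wr.py .426 .321
```

```text
wrist top 0.030 ((424.45355224609375, 321.63311767578125), (30.000764846801758, 55.104698181152344), 79.27658081054688)
shift [ 0.41 -0.12 11.36] pos [0.428 0.322 0.117] psi 78.91461142925228
```

jog_arm --plan "0 0 0 0.3 0 3.5 80;0 0 0 0 0 3.5 80;0 0 0 0 0 2.3 80;0 0 0 0 0 1 80;0 0 0 0 0 0 255;0 0 0 0 0 0 255;0 0 0 0 0 0 255;0 0 0 0 0 0 255;0 0 0 0 0 0 255"

```text
time_s: 39.03
position: [0.4255, 0.3226, 0.0146]
tool_rot: [[-0.981, 0.192, 0.004], [0.192, 0.981, 0.002], [-0.004, 0.003, -1.0]]
ft_force: [-0.2, 0.4, 7.7]
grip_width: 0.0285
gripper_force: 70.3
```

jog_arm --plan "0 0 0 0 0 -3 255;0 0 0 0 0 -4 255;0 0 0 0 0 -4 255;0 0 0 0 0 -4 255;0 0 0 0 0 -4 255;0 0 0 0 0 -4 255;0 0 0 0 0 -3 255;0 0 0 0 0 0 255;0 0 0 0 0 0 255"

```text
time_s: 39.78
position: [0.4243, 0.3221, 0.2747]
tool_rot: [[-0.981, 0.192, 0.005], [0.192, 0.981, 0.002], [-0.004, 0.003, -1.0]]
ft_force: [-0.2, 0.2, -2.0]
grip_width: 0.0285
gripper_force: 69.7
```

```bash
python3 -c "
from plan import *
todrop(-.04,cx=-.058)"
```

```text
14 0 0 0 -1.19 -3.54 0.03 255;0 0 0 -1.19 -3.54 0.03 255;0 0 0 -1.19 -3.54 0.03 255;0 0 0 -1.19 -3.54 0.03 255;0 0 0 -1.19 -3.54 0.03 255;0 0 0 -1.19 -3.54 0.03 255;0 0 0 -1.19 -3.54 0.03 255;0 0 0 -1.19 -3.54 0.03 255;0 0 0 -1.19 -3.54 0.03 255;0 0 0 -1.19 -3.54 0.03 255;0 0 0 -1.19 -3.54 0.03 255;0 0 0 -1.19 -3.54 0.03 255;0 0 0 -1.19 -3.54 0.03 255;0 0 0 -1.19 -3.54 0.03 255
```

jog_arm --plan "0 0 0 -1.2 -3.55 0 255;0 0 0 -1.2 -3.55 0 255;0 0 0 -1.2 -3.55 0 255;0 0 0 -1.2 -3.55 0 255;0 0 0 -1.2 -3.55 0 255;0 0 0 -1.2 -3.55 0 255;0 0 0 -1.2 -3.55 0 255"

```text
time_s: 40.37
position: [0.458, 0.0603, 0.2714]
tool_rot: [[-0.981, 0.192, -0.002], [0.192, 0.981, 0.0], [0.002, -0.0, -1.0]]
ft_force: [0.1, 0.5, -1.3]
grip_width: 0.0285
gripper_force: 69.8
```

jog_arm --plan "0 0 0 -1.2 -3.55 0 255;0 0 0 -1.2 -3.55 0 255;0 0 0 -1.2 -3.55 0 255;0 0 0 -1.2 -3.55 0 255;0 0 0 -1.2 -3.55 0 255;0 0 0 -1.2 -3.55 0 255;0 0 0 -1.2 -3.55 0 255;0 0 0 0 0 0 255;0 0 0 0 0 0 255"

```text
time_s: 41.12
position: [0.493, -0.1993, 0.2707]
tool_rot: [[-0.981, 0.195, -0.002], [0.195, 0.981, 0.002], [0.003, 0.001, -1.0]]
ft_force: [-0.3, 0.4, -0.9]
grip_width: 0.0283
gripper_force: 69.9
```

```bash
python3 -c "
from plan import *
print(RC.T@(P-CH),s['grip_width'])"; python3 oc.py
```

```text
[-0.057 -0.043  0.271] 0.028304333393910162
sc top 0.033 [405. 419.] [54. 31.] 69
sc top 0.023 [428. 208.] [41. 61.] 71
sc top 0.023 [436.  98.] [42. 60.] 49
sd top 0.032 [407. 421.] [56. 31.] 69
sd top 0.022 [432. 211.] [43. 61.] 72
sd top 0.022 [440. 100.] [43. 61.] 49
sd top 0.040 [650. 195.] [59. 45.] 1
```

jog_arm --plan "0 0 0 0 0 3.8 255;0 0 0 0 0 3.8 255;0 0 0 0 0 3.5 255;0 0 0 0 0 2.4 255;0 0 0 0 0 0 255;0 0 0 0 0 0 90;0 0 0 0 0 0 90;0 0 0 0 0 0 90;0 0 0 0 0 0 90;0 0 0 0 0 -2 90"

```text
time_s: 42.05
position: [0.4926, -0.1973, 0.1559]
tool_rot: [[-0.981, 0.192, -0.003], [0.192, 0.981, 0.002], [0.004, 0.002, -1.0]]
ft_force: [0.1, 0.4, -0.6]
grip_width: 0.0551
gripper_force: 0.0
```

jog_arm --plan "0 0 0 0 0 -4 80;0 0 0 0 0 -4 80;0 0 0 0 0 -4 80;0 0 0 0 0 0 80;0 0 0 0 0 0 80"

```text
time_s: 42.47
position: [0.4941, -0.1983, 0.2802]
tool_rot: [[-0.981, 0.192, 0.005], [0.192, 0.981, -0.004], [-0.006, -0.003, -1.0]]
ft_force: [0.5, -0.1, -1.3]
grip_width: 0.0586
gripper_force: 0.0
```

```bash
python3 -c "
from plan import *
topick(.430,.2095,71,80)"
```

```text
11 -0 0 0.7 1.28 3.53 -0.02 80;-0 0 0.7 1.33 3.51 -0.02 80;-0 0 0.7 1.37 3.49 -0.01 80;-0 0 0.7 1.42 3.48 -0.01 80;-0 0 0.7 1.46 3.46 -0.01 80;-0 0 0.7 1.5 3.44 -0.01 80;-0 0 0.7 1.55 3.42 -0.01 80;-0 0 0.7 1.59 3.4 -0.01 80;-0 0 0.7 1.63 3.38 -0 80;-0 0 0.7 1.67 3.36 -0 80;-0 0 0.7 1.72 3.34 -0 80
5 0 0 0 0 0 3.6 80;0 0 0 0 0 3.6 80;0 0 0 0 0 3.6 80;0 0 0 0 0 3.6 80;0 0 0 0 0 3.6 80
```

jog_arm --plan "0 0 0.7 1.28 3.53 0 80;0 0 0.7 1.33 3.51 0 80;0 0 0.7 1.37 3.5 0 80;0 0 0.7 1.42 3.48 0 80;0 0 0.7 1.46 3.46 0 80;0 0 0.7 1.5 3.44 0 80"

```text
time_s: 42.97
position: [0.4574, 0.0263, 0.2765]
tool_rot: [[-0.964, 0.264, -0.001], [0.264, 0.964, 0.0], [0.001, -0.0, -1.0]]
ft_force: [0.0, -0.2, -0.5]
grip_width: 0.0588
gripper_force: 0.0
```

jog_arm --plan "0 0 0.7 1.55 3.42 0 80;0 0 0.7 1.6 3.4 0 80;0 0 0.7 1.63 3.38 0 80;0 0 0.7 1.67 3.36 0 80;0 0 0.7 1.7 3.35 0 80;0 0 0 0 0 4 80;0 0 0 0 0 4 80;0 0 0 0 0 4 80;0 0 0 0 0 4 80;0 0 0 0 0 0 80"

```text
time_s: 43.8
position: [0.4249, 0.2091, 0.111]
tool_rot: [[-0.947, 0.322, -0.013], [0.322, 0.947, -0.003], [0.012, -0.007, -1.0]]
ft_force: [-0.8, 0.1, -0.9]
grip_width: 0.0589
gripper_force: 0.0
```

jog_arm --plan "0 0 0 0 0 0 80;0 0 0 0 0 0 80"

```text
time_s: 43.97
position: [0.4299, 0.2101, 0.119]
tool_rot: [[-0.947, 0.322, 0.002], [0.322, 0.947, 0.0], [-0.002, 0.001, -1.0]]
ft_force: [0.6, 0.6, 0.6]
grip_width: 0.0584
gripper_force: 0.0
```

```bash
python3 wr.py .430 .21
```

```text
wrist top 0.020 ((429.1435241699219, 209.3383026123047), (40.0771484375, 60.082401275634766), 71.37168884277344)
shift [ 0.11 -0.14 11.54] pos [0.43  0.21  0.119] psi 71.21541303044819
```

jog_arm --plan "0 0 0 0.1 -0.1 3.5 80;0 0 0 0 0 3.5 80;0 0 0 0 0 2.5 80;0 0 0 0 0 1.1 80;0 0 0 0 0 0 255;0 0 0 0 0 0 255;0 0 0 0 0 0 255;0 0 0 0 0 0 255;0 0 0 0 0 0 255"

```text
time_s: 44.77
position: [0.4287, 0.2096, 0.0127]
tool_rot: [[-0.947, 0.322, 0.003], [0.322, 0.947, 0.001], [-0.003, 0.002, -1.0]]
ft_force: [-0.7, 0.0, 8.4]
grip_width: 0.0371
gripper_force: 71.2
```

jog_arm --plan "0 0 0 0 0 -3 255;0 0 0 0 0 -4 255;0 0 0 0 0 -4 255;0 0 0 0 0 -4 255;0 0 0 0 0 -4 255;0 0 0 0 0 -4 255;0 0 0 0 0 -3 255;0 0 0 0 0 0 255;0 0 0 0 0 0 255"

```text
time_s: 45.52
position: [0.4278, 0.2094, 0.2728]
tool_rot: [[-0.947, 0.322, 0.004], [0.322, 0.947, 0.001], [-0.003, 0.002, -1.0]]
ft_force: [-1.2, -0.7, -1.1]
grip_width: 0.0377
gripper_force: 71.1
```

```bash
python3 -c "
from plan import *
todrop(.04,cx=-.058)"
```

```text
9 0 0 0 -1.93 -3.17 0.03 255;0 0 0 -1.93 -3.17 0.03 255;0 0 0 -1.93 -3.17 0.03 255;0 0 0 -1.93 -3.17 0.03 255;0 0 0 -1.93 -3.17 0.03 255;0 0 0 -1.93 -3.17 0.03 255;0 0 0 -1.93 -3.17 0.03 255;0 0 0 -1.93 -3.17 0.03 255;0 0 0 -1.93 -3.17 0.03 255
```

jog_arm --plan "0 0 0 -1.95 -3.15 0 255;0 0 0 -1.95 -3.15 0 255;0 0 0 -1.95 -3.15 0 255;0 0 0 -1.95 -3.15 0 255;0 0 0 -1.95 -3.15 0 255;0 0 0 -1.95 -3.15 0 255;0 0 0 -1.95 -3.15 0 255;0 0 0 -1.95 -3.15 0 255;0 0 0 -1.95 -3.15 0 255;0 0 0 0 0 0 255"

```text
time_s: 46.35
position: [0.5029, -0.1209, 0.2688]
tool_rot: [[-0.945, 0.327, -0.003], [0.327, 0.945, -0.0], [0.003, -0.001, -1.0]]
ft_force: [0.3, 0.0, -1.3]
grip_width: 0.0378
gripper_force: 71.2
```

```bash
python3 -c "
from plan import *
print(RC.T@(P-CH),s['grip_width'])"
```

```text
[-0.055  0.036  0.269] 0.03776549262879328
```

Held at chest (-0.055, 0.036). I'll release it and then back away to the front.

jog_arm --plan "0 0 0 0 0 3.8 255;0 0 0 0 0 3.8 255;0 0 0 0 0 3.5 255;0 0 0 0 0 2.2 255;0 0 0 0 0 0 255;0 0 0 0 0 0 90;0 0 0 0 0 0 90;0 0 0 0 0 0 90;0 0 0 0 0 0 90;0 0 0 0 0 -2 90"

```text
time_s: 47.18
position: [0.5015, -0.1151, 0.1568]
tool_rot: [[-0.947, 0.322, -0.004], [0.322, 0.947, 0.002], [0.004, 0.001, -1.0]]
ft_force: [0.1, -0.6, 0.9]
grip_width: 0.0555
gripper_force: 0.0
```

jog_arm --plan "0 0 0 0 0 -4 80;0 0 0 0 0 -4 80;0 0 0 0 0 -4 80;0 0 0 3 -1 0 80;0 0 0 3 -1 0 80;0 0 0 3 -1 0 80;0 0 0 0 0 0 80;0 0 0 0 0 0 80"

```text
time_s: 47.85
position: [0.407, -0.115, 0.2796]
tool_rot: [[-0.946, 0.323, 0.003], [0.323, 0.946, -0.002], [-0.003, -0.001, -1.0]]
ft_force: [0.0, -0.3, 0.3]
grip_width: 0.0585
gripper_force: 0.0
```

```bash
python3 lid.py | tail -6; python3 oc.py; python3 -c "
from h import *
im=cam('wrist'); save(im,'fin.png'); c=(cloud(im,np.ones((400,640),bool))-CH)@RC
b=c[(abs(c[:,0]+.03)<.065)&(abs(c[:,1])<.11)]; b=b[b[:,2]<.15]; print(len(b),np.percentile(b[:,2],[5,50,90,98]))
print(env.observe()['position'])"
```

```text
scene lid_slot 0.66 [236.9, 179.0] [0.016 0.138 0.241]
scene prop_tip 0.57 [234.7, 177.7] [0.022 0.138 0.251]
scene lid_bar 0.76 [169.6, 133.9] [0.014 0.    0.327]
side lid_slot 0.84 [293.0, 91.5] [0.03  0.138 0.238]
side prop_tip 0.74 [295.1, 85.7] [0.025 0.138 0.252]
side lid_bar 0.61 [321.1, 28.0] [0.01  0.    0.328]
sc top 0.033 [404. 419.] [55. 34.] 69
sc top 0.023 [437.  98.] [42. 61.] 50
sd top 0.032 [407. 421.] [56. 31.] 69
sd top 0.022 [440. 100.] [43. 62.] 48
sd top 0.040 [650. 196.] [59. 43.] 2
5990 [0.001 0.003 0.043 0.045]
[ 0.408 -0.115  0.278]
```

View pics/fin.png

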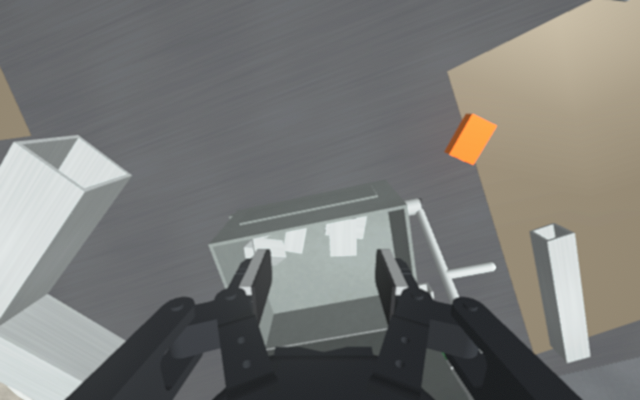

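The chest holds the offcuts (around (265,245), (295,240) and (345,235)), all below 50 mm. Only the orange and black decoys and the bystanders remain on the bench, and the lid stands on its prop.

```bash
python3 -c "
from rig import job
print(job.close_job())"
```

```text
the job is handed in; nothing more can be done
None
```

The lid stands on its prop at about 1.29 rad by camera, all five grey offcuts are in the chest, and the bystanders and look-alikes were left alone; I handed the job in at about 48 s, and the hand-in returned no verdict.

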